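# Swing the gas manifold bar home in its test fixture

## Task

Load the manifold bar into its test fixture: slide it over the plate still about as askew as it lies, until its V-shaped jaw butts on the rubber-sleeved post and pause there, then, keeping the jaw lightly pressed on the post, slowly swing the bar about the post past the spring roller until its side lies fully against the side stop. Be gentle with the post and the stop, leave the bar in line, nipped between post and roller, let go of it, and do not disturb the wrench, the coupling or the bottle.

Things in the scene. Friction and masses are not known exactly. Their poses are not given: they have to be found in the camera images.
- fixture: Fixed aluminium plate, 260 (x) x 360 (y) x 8 mm thick, on the table; origin at the centre of its underside, z up. Fittings stand on its top face. The home bar lies along the plate's y on the line x = +60 mm, jaw towards +y. The bar starts askew on the plate: its plain end is swung towards the plate's -x side by 0.45 to 0.65 rad.
- post_seat: Flush dark slot along the plate's y, holding the post: upright black rubber cylinder, diameter 18, 45 mm high. Origin: slot's middle on the plate's top, (60, 125, 8) mm of the plate, same axes. The post is clamped up to 7 mm either way of it along y (exact in x); that offset is not measured: find it by feel. Its bush yields 1 mm per 20 N along y, sideways it is rigid. Keep its load under 15 N.
- bar: Loose aluminium manifold bar, 0.34 to 0.5 kg: body 30 wide (x) x 200 long (y) x 28 mm high, three brass plugs on top (12 mm high, 18 wide) at y = 65, 35, -82 mm. Origin: centre of the body's underside. Its plain end is the flat face at y = -100 mm; the jaw is at the +y end. Grip it across its width near y = -30 mm. It slides on the plate with a few newtons of friction.
- side_stop: Fixed steel block, 22 x 16 x 24 mm high; origin at the lower middle of its working face, which looks to the plate's -x, at (75, -68, 8) mm of the plate, same axes. The seated bar's side lies flat on it when the bar is parallel to the plate's y. Rigid; keep its load under 20 N.
- plunger: Grey housing, 40 (x) x 30 (y) x 34 mm high; origin: centre of its underside, (60, -160, 8) mm of the plate, same axes. Carries a free-turning roller (upright axis, diameter 44 mm, axis 56 mm towards +y) on a spring along y: 3 N + 0.2 N/mm, 18 mm travel. The bar's plain end meets it 0.1 to 0.17 rad before line (2 to 10 N sideways), pushes it back 1 to 15 mm and is then pressed towards the post.
- wrench: Loose steel wrench, 160 mm long, lying on the table; bystander.
- coupling: Loose brass coupling, 32 mm wide, 46 mm high, standing on the table; bystander.
- bottle: Loose white bottle, 52 mm wide, 120 mm high, standing on the table; bystander.
- jaw (a point): Point on the bar where the post's axis lies once the post is seated in the jaw: on the bar's middle line at y = +114.7 mm, at the bar's underside; axes as the bar's. The jaw is a 90 degree V of 6 mm plates, opening to +y, 42 mm wide over its tips, its inner corner at y = +102 mm, 28 mm high.
Mind the look-alikes: they are no part of the job. There is more than one size of the bar; the job needs the middle-sized.

How it is judged (in metres and radians):
On the way, in this order (a step that is already met when the one before it is completed fails the run):
1. the jaw is pressed on the post with more than 3 N while the bar is still more than 0.35 rad askew (contact force between bar and post_seat above 3 N and angle between the y axis of bar and the y axis of fixture, either way round above 0.35 rad), for 0.3 s.
2. half way through the swing (0.3 to 0.18 rad before line) the jaw is still pressed on the post, with more than 1 N (contact force between bar and post_seat above 1 N and angle between the y axis of bar and the y axis of fixture, either way round between 0.18 and 0.3 rad), for 0.15 s.
At the end, for the whole second after the job is handed in: The bar lies flat on the plate, in line with the plate's y within 0.02 rad and within 3 mm of the line x = 60 mm, its jaw pressed on the post and its plain end on the roller (more than 1 N each), at rest and released (angle between the y axis of bar and the y axis of fixture, either way round below 0.02 rad and x of bar in the frame of fixture between 0.057 and 0.063 m and z of bar in the frame of fixture below 0.0105 m and angle between bar's own z axis and vertical below 0.03 rad and contact force between bar and post_seat above 1 N and contact force between bar and plunger above 1 N and linear speed of bar below 0.01 m/s); the robot touches nothing.
It fails at once if the post is pressed with more than 15 N (contact force between bar and post_seat above 15 N).
It fails at once if the side stop is pressed with more than 20 N (contact force between bar and side_stop above 20 N).
It fails at once if a bystander is moved by more than 15 mm (distance of any of wrench, coupling, bottle from where it was at the start of the episode above 0.015 m).
It also fails if it takes over 72 s, if anything falls off the work surface, if the arm or the gripper's body presses on something with over 40 N, if the wrist force passes 120 N, or if a joint passes its speed limit or range.

## Robot

A 6-joint arm with a two-finger parallel gripper is mounted at the origin on the work surface. World frame = base frame: x ahead of the robot, y to its left, z up, the work surface at z = 0. Lengths are in mm, angles in rad, forces in N, time in s.
With the tool pointing down it reaches from about 275 to 750 mm from the base axis. Payload 10.2 kg.
Tool frame: the origin (TCP) lies between the finger pads; the fingertips stand 14 mm ahead of it and the grasp point (between the pads) lies 5 mm behind it; z points along the fingers, y is the direction in which the jaws open and shut (so a half turn about z gives the same grasp; the last joint's range is limited). The gripper opens to 85 mm and grips with 20 to 120 N. Pads are 22 mm wide; open, the fingers measure 114 mm over their backs; the gripper's body (76 mm by 85 mm) begins 54 mm behind the grasp point. The pads swing forward as they close: fully open they stand 13 mm farther back than shut.
Start: joints at [-1.329, 0.313, 1.498, -0, 1.331, -0.223], TCP at [235.317, -469.316, 245.294] pointing down, gripper open.
Joint ranges: [-2.94, 2.94], [-0.97, 2.17], [0.19, 2.56], [-1.23, 4.37], [0.02, 3.11], [-2.88, 2.88]. Speed limits (rad/s): [2.39, 2.39, 3.01, 3.14, 3.14, 3.14].

## Interface

Orientations are given as a unit quaternion [x, y, z, w].
In Python, from rig import arm gives the robot as it stands. The module is installed in compiled form; this text tells all that it offers.
- The arm moves only by the tool drive_tool, never from a script. Its argument "rows" is a list of rows, each an object of numbers: "tx", "ty", "tz": the shift along the tool's x, y, z in mm; "wx", "wy", "wz": the turn, a rotation vector about the tool's x, y, z in degrees; "grip": the finger opening in mm, from 0 to 85.4. A call has exactly 10 rows; each row shifts and turns the commanded pose from where the row before left it, along the tool's axes as they then stand; what a row does not reach is not made up. A row lasts 1/10 s, in which the tool goes at most 50 mm and 8.59 degrees, less where a joint would pass 70% of its speed; a pose out of reach is approached as far as the arm can. A call with a gripper value outside its range is refused whole. The fingers move at their own pace and stop on an object; "squeeze" is the grip in N (left out, the last holds). Time passes only in rows, so rows that do not move let the fingers close, or fill a call up. It gives the time, the measured TCP pose, the force and the opening at its end, in the units of the state.
- arm.get_state(): the state, without advancing time (a new reading comes with each control period).
- arm.grab_frame(name): name is "side" or "top" or "wrist"; returns a dict with "img" (400x640x3 uint8, blue, green, red), "fx", "fy", "cx", "cy" (pixels), "k1" (the pictures are not rectified: a ray, as slopes to the right and down, at radius r is drawn at 1 + k1 r^2 times it, then the intrinsics apply), "position" and "orientation" of the camera in the world; the wrist camera has in their place "tool_from_camera" (4x4, takes a point from camera to tool coordinates, whose origin is the TCP and whose axes are the flange's). Camera axes: x right, y down, z forward; pixel columns grow to the right and rows downward; lengths in mm; the calibration is good to about 2 mm. A picture is of the moment at which its call begins: read the wrist's pose just before it. There is no depth.
- arm.hand_in(): hands the job in, once; it reports no verdict.
Trained networks look in the newest picture that a camera, given by its name, has taken for a name from the list of things; names that differ only in an ending like _2 or _b are one class to them, and where a whole thing is asked for, a point or a joint stands for the part that bears it (a point fixed in the world has none). Each returns a list of dicts, best first, with "p" (0 to 1); they miss things now and then, are a little off and sometimes report something else, mostly with a low value. They report only what shows in the picture. A call takes as long as a camera call. They do not tell look-alikes from the thing itself.
- arm.search_frame(camera, target): "point" ([row, column] in pixels, amid what is visible of it).
- arm.trace(camera, target): "region" (400x640 bool, what is visible of it) and "point" ([row, column] in pixels, amid what is visible of it).
The state is a dict: "time": time; "joints": joint angles; "dq": joint speeds; "effort": joint torques, N m; "tcp_pos": TCP position; "eef_rot": TCP orientation; "ft_force": force on the tool from outside, world axes, zero at the start; "ft_torque": the same for the moment, N m; "width": finger opening in mm.
Only numpy, scipy, OpenCV 4.12 (cv2) and the standard library are available. Lean on these libraries where they do the work, as an engineer would, in place of code of your own. Each camera call takes 0.05 s, during which the arm holds its last target.

## Working session

There is one attempt and no reset: what is moved stays moved. The work goes in short steps, Python scripts to look and compute and a tool call to move; the robot and the scene stay as the last step left them, time stands still between calls to the robot, and variables do not carry over. Pictures are saved under pics/ and viewed, and the job is handed in when it is done.

Besides the shell and the picture viewer there is one more tool, called after "Call:" by a JSON object that holds its "op" and its "data". drive_tool: Moves the arm, as the interface text tells. Its arguments: {"type":"object","properties":{"rows":{"type":"array","items":{"type":"object","properties":{"tx":{"type":"number"},"ty":{"type":"number"},"tz":{"type":"number"},"wx":{"type":"number"},"wy":{"type":"number"},"wz":{"type":"number"},"grip":{"type":"number"}}}},"squeeze":{"type":"number"}},"required":["rows"]}

```bash
mkdir -p pics
python3 - <<'E'
from rig import arm
import cv2,json
s=arm.get_state();print(s)
for n in("top","side"):
    f=arm.grab_frame(n);cv2.imwrite(f"pics/{n}0.png",f["img"]);print({k:v for k,v in f.items() if k!="img"})
    for t in("bar","jaw","post_seat","side_stop","plunger","fixture"):
        print(n,t,[(round(d["p"],2),[round(x) for x in d["point"]]) for d in arm.search_frame(n,t)])
E
```

```text
{'time': 0.0, 'joints': array([-1.32937203e+00,  3.13451433e-01,  1.49848193e+00,  2.81795814e-05,
        1.33098832e+00, -2.23426874e-01]), 'dq': array([-8.61367557e-04,  2.47308895e-04,  9.31923702e-04,  4.52251880e-06,
        6.21673752e-04,  4.87478266e-04]), 'effort': array([ 3.18526045e-04, -4.12266576e+01, -2.59740239e+01, -1.83261309e-04,
        4.11510759e-03,  1.75310663e-05]), 'tcp_pos': array([ 235.27306206, -469.04977781,  244.71745086]), 'eef_rot': array([ 9.73111110e-01,  2.30335245e-01,  7.70413505e-06, -6.64608731e-04]), 'ft_force': array([-0.03993823,  0.07604788, -0.21948758]), 'ft_torque': array([-0.00049296,  0.02628503,  0.0301869 ]), 'width': 85.6332363998166}
{'fx': 443.44419747077296, 'fy': 443.44419747077296, 'cx': 322.3663646312087, 'cy': 195.87975576361092, 'k1': -0.12605294626311384, 'position': array([ 401.47330369,   12.67987056, 1178.53725181]), 'orientation': array([ 0.71664631, -0.69486453,  0.0512277 , -0.03093653])}
top bar [(0.83, [306, 223]), (0.63, [94, 353]), (0.55, [200, 340]), (0.31, [178, 286])]
top jaw [(0.93, [202, 340]), (0.93, [304, 221]), (0.79, [96, 352])]
top post_seat []
top side_stop [(0.58, [165, 360])]
top plunger [(0.94, [175, 381]), (0.17, [155, 157])]
top fixture [(0.67, [199, 330])]
{'fx': 480.6567008742348, 'fy': 480.6567008742348, 'cx': 324.52143699054386, 'cy': 192.18265855778478, 'k1': 0.0003119037123222034, 'position': array([309.94001778, 943.19856988, 713.62383521]), 'orientation': array([-0.10448461,  0.87926048, -0.46040851,  0.06330854])}
side bar [(0.95, [174, 242]), (0.93, [290, 457]), (0.72, [188, 339])]
side jaw [(0.68, [169, 238]), (0.67, [187, 342]), (0.65, [291, 456])]
side post_seat [(0.69, [210, 307])]
side side_stop [(0.61, [175, 308])]
side plunger [(0.77, [158, 327])]
side fixture [(0.55, [205, 339])]
```

View pics/top0.png

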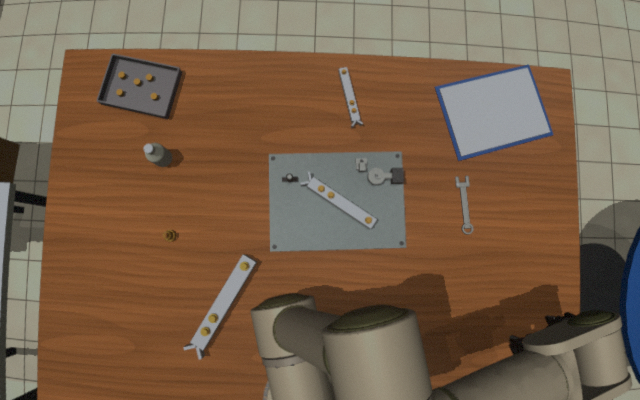

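View pics/side0.png

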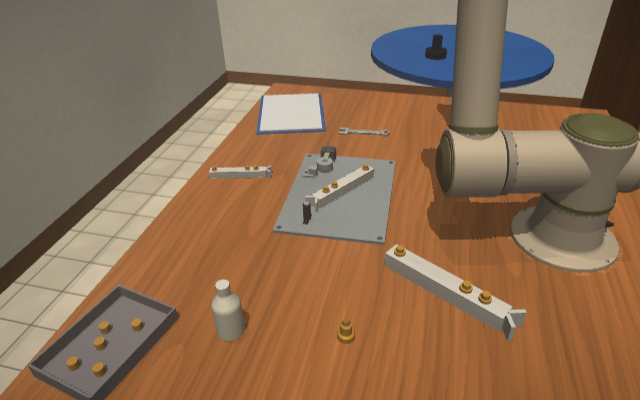

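Run:
```python
import cv2
i=cv2.imread("pics/top0.png");c=i[130:275,250:430];cv2.imwrite("pics/top0z.png",cv2.resize(c,None,fx=4,fy=4,interpolation=cv2.INTER_CUBIC))
i=cv2.imread("pics/side0.png");c=i[120:270,240:440];cv2.imwrite("pics/side0z.png",cv2.resize(c,None,fx=4,fy=4,interpolation=cv2.INTER_CUBIC))
```

```text
(no output)
```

View pics/top0z.png

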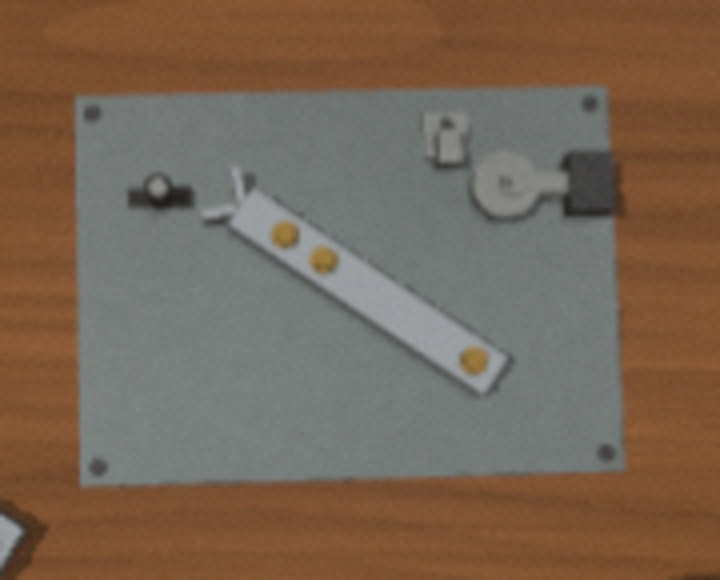

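View pics/side0z.png

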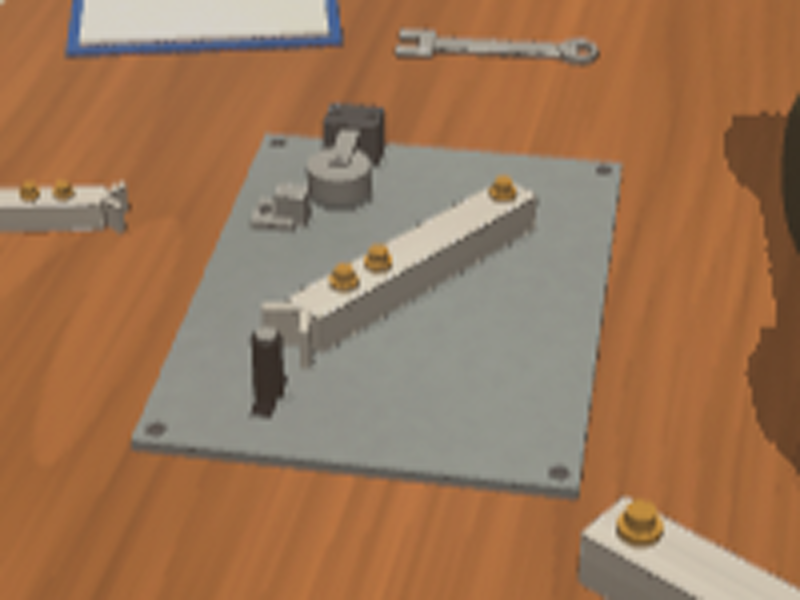

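The top view shows the plate at about (337,200), and the mid-sized bar lying askew on it. Its jaw points to the post at (289,177), and the stop and roller are at upper right. Next I'll measure these.

```bash
cat > h.py <<'E'
import numpy as np,cv2
from scipy.spatial.transform import Rotation as R
from rig import arm
def ray(f,px,cam=None):
    u=(px[0]-f["cx"])/f["fx"];v=(px[1]-f["cy"])/f["fy"]
    a=np.array([u,v]);b=a.copy()
    for _ in range(20): b=a/(1+f["k1"]*(b@b))
    d=np.array([b[0],b[1],1.])
    if cam is None: p=np.array(f["position"]);M=R.from_quat(f["orientation"]).as_matrix()
    else: p=cam[:3,3];M=cam[:3,:3]
    return p,M@d
def at(f,px,z,cam=None):
    p,d=ray(f,px,cam);return p+d*(z-p[2])/d[2]
def proj(f,P,cam=None):
    if cam is None: p=np.array(f["position"]);M=R.from_quat(f["orientation"]).as_matrix()
    else: p=cam[:3,3];M=cam[:3,:3]
    c=M.T@(np.asarray(P,float)-p);b=c[:2]/c[2];b=b*(1+f["k1"]*(b@b))
    return np.array([f["fx"]*b[0]+f["cx"],f["fy"]*b[1]+f["cy"]])
def wristcam(f,s):
    T=np.eye(4);T[:3,:3]=R.from_quat(s["eef_rot"]).as_matrix();T[:3,3]=s["tcp_pos"]
    return T@np.array(f["tool_from_camera"])
E
python3 - <<'E'
from h import *
f=arm.grab_frame("top")
z=lambda u,v:(250+u/4-.4,130+v/4-.4)
for n,u,v,h in [("TL",76,96,8),("TR",606,88,8),("BR",625,470,8),("BL",80,487,8),("posttop",158,187,53),("plug65",286,233,48),("plug35",324,258,48),("plug-82",474,359,48),("plainA",511,354,36),("plainB",487,395,36),("jawendA",262,185,36),("jawendB",230,226,36),("roller",505,183,42),("slotL",128,197,8),("slotR",193,197,8)]:
    print(n,at(f,z(u,v),h).round(1))
E
```

```text
TL [648.3 128.8   8. ]
TR [ 666.9 -229.6    8. ]
BR [ 409.1 -244.6    8. ]
BL [387.9 115.1   8. ]
posttop [581.1  69.1  53. ]
plug65 [554.7 -14.   48. ]
plug35 [539.3 -38.9  48. ]
plug-82 [ 477.3 -136.9   48. ]
plainA [ 482.1 -162.6   36. ]
plainB [ 455.  -147.4   36. ]
jawendA [587.4   2.3  36. ]
jawendB [559.7  22.2  36. ]
roller [ 593.2 -156.1   42. ]
slotL [580.9  91.    8. ]
slotR [582.3  47.7   8. ]
```

Call:
{"op": "drive_tool", "data": {"rows": [{"tx": 41, "ty": -21.5, "grip": 85}, {"tx": 41, "ty": -21.5}, {"tx": 41, "ty": -21.5}, {"tx": 41, "ty": -21.5}, {"tx": 41, "ty": -21.5}, {"tx": 41, "ty": -21.5}, {"tx": 41, "ty": -21.5}, {"tx": 41, "ty": -21.5}, {"tx": 41, "ty": -21.5}, {"tx": 41, "ty": -21.5}]}}

```text
validation failed for argument at $.ro...
```

Call:
{"op": "drive_tool", "data": {"rows": [{"wz": -3.9}, {"wz": -3.9}, {"wz": -3.9}, {"wz": -3.9}, {"wz": -3.9}, {"wz": -3.9}, {"wz": -3.9}, {"wz": -3.9}, {}, {}]}}

```text
validation failed for argument at $.ro...
```

Run:
```python
from h import *
s=arm.get_state();f=arm.grab_frame("wrist");print(s["tcp_pos"],s["eef_rot"],s["time"],s["ft_force"],s["width"])
print({k:v for k,v in f.items() if k!="img"})
cv2.imwrite("pics/w1.png",f["img"])
```

```text
[ 235.30266567 -469.31582378  245.29609551] [ 9.73118348e-01  2.30305625e-01 -1.30543649e-05  2.63868169e-06] 0.75 [-0.2222782  -0.73228907 -0.01278143] 85.7379466218735
{'fx': 323.0815785578414, 'fy': 323.0815785578414, 'cx': 326.2041672277419, 'cy': 200.55055835987096, 'k1': 0.019520880016830288, 'tool_from_camera': array([[-6.38134871e-04, -9.55509701e-01, -2.94958988e-01,
         7.39488926e+01],
       [ 9.99999763e-01, -6.86176279e-04,  5.93756161e-05,
        -3.55537068e-01],
       [-2.59127838e-04, -2.94958880e-01,  9.55509912e-01,
        -1.28421960e+02],
       [ 0.00000000e+00,  0.00000000e+00,  0.00000000e+00,
         1.00000000e+00]])}
```

View pics/w1.png

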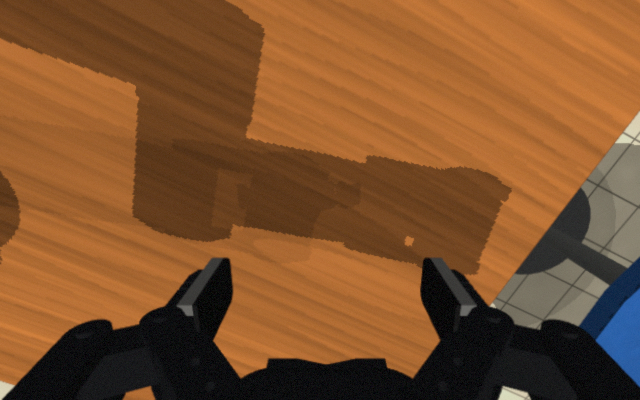

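The wrist view shows only the table, because both moves were refused. I'll resend them with every key given.

Call:
{"op": "drive_tool", "data": {"rows": [{"tx": 41, "ty": -21.5, "tz": 0, "wx": 0, "wy": 0, "wz": 0, "grip": 85}, {"tx": 41, "ty": -21.5, "tz": 0, "wx": 0, "wy": 0, "wz": 0, "grip": 85}, {"tx": 41, "ty": -21.5, "tz": 0, "wx": 0, "wy": 0, "wz": 0, "grip": 85}, {"tx": 41, "ty": -21.5, "tz": 0, "wx": 0, "wy": 0, "wz": 0, "grip": 85}, {"tx": 41, "ty": -21.5, "tz": 0, "wx": 0, "wy": 0, "wz": 0, "grip": 85}, {"tx": 41, "ty": -21.5, "tz": 0, "wx": 0, "wy": 0, "wz": 0, "grip": 85}, {"tx": 41, "ty": -21.5, "tz": 0, "wx": 0, "wy": 0, "wz": 0, "grip": 85}, {"tx": 41, "ty": -21.5, "tz": 0, "wx": 0, "wy": 0, "wz": 0, "grip": 85}, {"tx": 41, "ty": -21.5, "tz": 0, "wx": 0, "wy": 0, "wz": 0, "grip": 85}, {"tx": 41, "ty": -21.5, "tz": 0, "wx": 0, "wy": 0, "wz": 0, "grip": 85}]}}

```text
time: 1.8
tcp_pos: [506.3, -91.6, 245.5]
eef_rot: [0.973, 0.23, 0.0, 0.0]
ft_force: [0.5, 0.3, 0.1]
width: 84.9
```

Call:
{"op": "drive_tool", "data": {"rows": [{"tx": 0, "ty": 0, "tz": 7, "wx": 0, "wy": 0, "wz": -3.9, "grip": 85}, {"tx": 0, "ty": 0, "tz": 7, "wx": 0, "wy": 0, "wz": -3.9, "grip": 85}, {"tx": 0, "ty": 0, "tz": 7, "wx": 0, "wy": 0, "wz": -3.9, "grip": 85}, {"tx": 0, "ty": 0, "tz": 7, "wx": 0, "wy": 0, "wz": -3.9, "grip": 85}, {"tx": 0, "ty": 0, "tz": 7, "wx": 0, "wy": 0, "wz": -3.9, "grip": 85}, {"tx": 0, "ty": 0, "tz": 7, "wx": 0, "wy": 0, "wz": -3.9, "grip": 85}, {"tx": 0, "ty": 0, "tz": 7, "wx": 0, "wy": 0, "wz": -3.9, "grip": 85}, {"tx": 0, "ty": 0, "tz": 7, "wx": 0, "wy": 0, "wz": -3.9, "grip": 85}, {"tx": 0, "ty": 0, "tz": 0, "wx": 0, "wy": 0, "wz": 0, "grip": 85}, {"tx": 0, "ty": 0, "tz": 0, "wx": 0, "wy": 0, "wz": 0, "grip": 85}]}}

```text
time: 2.8
tcp_pos: [505.5, -93.4, 189.5]
eef_rot: [0.876, 0.483, 0.0, 0.0]
ft_force: [-0.0, 0.2, 0.7]
width: 85.0
```

Run:
```python
from h import *
import pickle
s=arm.get_state();f=arm.grab_frame("wrist");print(s["tcp_pos"],s["eef_rot"],s["time"],s["ft_force"],s["width"])
cv2.imwrite("pics/w2.png",f["img"]);pickle.dump((s,f),open("w2.pkl","wb"))
```

```text
[505.52418081 -93.37807606 189.49770929] [8.75767481e-01 4.82733173e-01 2.78325949e-05 4.42894945e-05] 2.8 [-0.03977513  0.19484448  0.6586621 ] 85.02371354207479
```

View pics/w2.png

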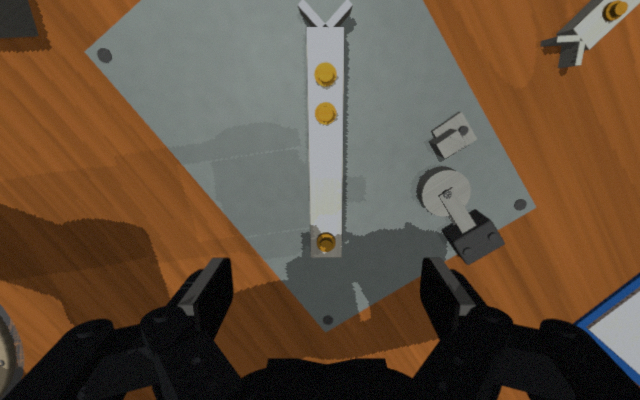

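The wrist view shows the bar nearly vertical, from (325,28) to (326,257), with the plugs at (325,72), (326,112) and (326,242). The plate corners are at (87,52), (327,331) and (535,207).

Run:
```python
from h import *
import pickle
s,f=pickle.load(open("w2.pkl","rb"));C=wristcam(f,s)
P={}
for n,u,v,h in [("plug65",325,72,48),("plug35",326,112,48),("plug-82",326,242,48),("j1",307,28,36),("j2",343,28,36),("p1",311,257,36),("p2",341,257,36),("cL",87,52,8),("cB",327,331,8),("cR",535,207,8),("roller",444,190,42)]:
    P[n]=at(f,(u,v),h,C);print(n,P[n].round(1))
d=(P["plug65"]-P["plug-82"])[:2];print(np.linalg.norm(d),np.arctan2(d[0],d[1]))
print(np.linalg.norm(P["j1"]-P["j2"]),np.linalg.norm(P["j1"]-P["p1"]))
d/=np.linalg.norm(d)
for n,y in(("plug65",65),("plug35",35),("plug-82",-82)):print((P[n][:2]-y*d).round(1))
print(((P["j1"]+P["j2"]+P["p1"]+P["p2"])/4).round(1))
e=(P["cR"]-P["cB"])[:2];print(np.linalg.norm(e),np.arctan2(e[1],e[0]));e=(P["cL"]-P["cB"])[:2];print(np.linalg.norm(e),np.arctan2(-e[0],e[1]))
M=R.from_quat(s["eef_rot"]).as_matrix();print(M)
```

```text
plug65 [554.9 -11.7  48. ]
plug35 [539.6 -37.3  48. ]
plug-82 [ 478.6 -133.8   48. ]
j1 [560.5  23.5  36. ]
j2 [584.3   8.5  36. ]
p1 [ 455. -144.   36.]
p2 [ 479.5 -159.4   36. ]
cL [389.9 114.1   8. ]
cB [ 410.7 -243.3    8. ]
cR [ 666.5 -228.5    8. ]
roller [ 592.  -149.4   42. ]
143.96512209528856 0.558683749089332
28.088407726817326 197.89248691565848
[520.5 -66.8]
[521.1 -67. ]
[522.1 -64.2]
[519.8 -67.9  36. ]
256.2879966428125 0.057733737650467076
358.01841330153354 0.05795592624048619
[[ 5.33937365e-01  8.45524028e-01  9.15097796e-05]
 [ 8.45524033e-01 -5.33937363e-01 -5.07031643e-05]
 [ 5.98974669e-06  1.04446032e-04 -9.99999995e-01]]
```

Call:
{"op": "drive_tool", "data": {"rows": [{"tx": 0.3, "ty": -1, "tz": 15, "wx": 0, "wy": 0, "wz": 0, "grip": 85}, {"tx": 0, "ty": 0, "tz": 15, "wx": 0, "wy": 0, "wz": 0, "grip": 85}, {"tx": 0, "ty": 0, "tz": 15, "wx": 0, "wy": 0, "wz": 0, "grip": 85}, {"tx": 0, "ty": 0, "tz": 15, "wx": 0, "wy": 0, "wz": 0, "grip": 85}, {"tx": 0, "ty": 0, "tz": 15, "wx": 0, "wy": 0, "wz": 0, "grip": 85}, {"tx": 0, "ty": 0, "tz": 15, "wx": 0, "wy": 0, "wz": 0, "grip": 85}, {"tx": 0, "ty": 0, "tz": 15, "wx": 0, "wy": 0, "wz": 0, "grip": 85}, {"tx": 0, "ty": 0, "tz": 15, "wx": 0, "wy": 0, "wz": 0, "grip": 85}, {"tx": 0, "ty": 0, "tz": 15, "wx": 0, "wy": 0, "wz": 0, "grip": 85}, {"tx": 0, "ty": 0, "tz": 15, "wx": 0, "wy": 0, "wz": 0, "grip": 85}]}}

```text
time: 3.85
tcp_pos: [505.1, -92.7, 39.2]
eef_rot: [0.876, 0.483, 0.0, 0.0]
ft_force: [0.8, 0.4, -0.2]
width: 85.0
```

Call:
{"op": "drive_tool", "data": {"rows": [{"tx": 0, "ty": 0, "tz": 5, "wx": 0, "wy": 0, "wz": 0, "grip": 85}, {"tx": 0, "ty": 0, "tz": 5, "wx": 0, "wy": 0, "wz": 0, "grip": 60}, {"tx": 0, "ty": 0, "tz": 5, "wx": 0, "wy": 0, "wz": 0, "grip": 45}, {"tx": 0, "ty": 0, "tz": 0, "wx": 0, "wy": 0, "wz": 0, "grip": 35}, {"tx": 0, "ty": 0, "tz": 0, "wx": 0, "wy": 0, "wz": 0, "grip": 30}, {"tx": 0, "ty": 0, "tz": 0, "wx": 0, "wy": 0, "wz": 0, "grip": 25}, {"tx": 0, "ty": 0, "tz": 0, "wx": 0, "wy": 0, "wz": 0, "grip": 20}, {"tx": 0, "ty": 0, "tz": 0, "wx": 0, "wy": 0, "wz": 0, "grip": 20}, {"tx": 0, "ty": 0, "tz": 0, "wx": 0, "wy": 0, "wz": 0, "grip": 20}, {"tx": 0, "ty": 0, "tz": 0, "wx": 0, "wy": 0, "wz": 0, "grip": 20}], "squeeze": 70}}

```text
time: 4.85
tcp_pos: [505.1, -92.7, 24.9]
eef_rot: [0.875, 0.484, 0.0, 0.0]
ft_force: [-1.4, 0.8, 5.3]
width: 28.4
```

Run:
```python
from h import *
import pickle
s=arm.get_state();f=arm.grab_frame("wrist");print(s["tcp_pos"],s["eef_rot"],s["time"],s["ft_force"],s["ft_torque"],s["width"])
cv2.imwrite("pics/w3.png",f["img"]);pickle.dump((s,f),open("w3.pkl","wb"))
```

```text
[505.09388944 -92.67358511  24.91236555] [8.75330147e-01 4.83525455e-01 3.23072538e-04 4.04193991e-04] 4.85 [-1.37108933  0.77923695  5.31187147] [ 0.04105897  0.24446915 -0.01566233] 28.36064610268237
```

View pics/w3.png

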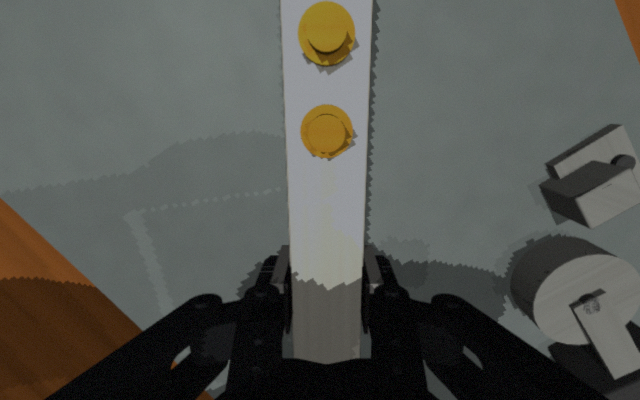

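Run:
```python
from h import *
import pickle
s,f=pickle.load(open("w3.pkl","rb"));C=np.array(f["tool_from_camera"])
zt=s["tcp_pos"][2]-48
for px in((327,27),(326,132)):
    p,d=ray(f,px,C);print((p+d*(-zt-p[2])/d[2]).round(2)) if 0 else print((p+d*((zt)-p[2])/d[2]).round(2))
```

```text
[ 94.7   -0.71 -23.09]
[ 64.75  -1.02 -23.09]
```

Call:
{"op": "drive_tool", "data": {"rows": [{"tx": 0, "ty": 0, "tz": -0.6, "wx": 0, "wy": 0, "wz": 0, "grip": 20}, {"tx": 0, "ty": 0, "tz": 0, "wx": 0, "wy": 0, "wz": 0, "grip": 20}, {"tx": 2.1, "ty": -1.35, "tz": 0, "wx": 0, "wy": 0, "wz": 0, "grip": 20}, {"tx": 2.1, "ty": -1.35, "tz": 0, "wx": 0, "wy": 0, "wz": 0, "grip": 20}, {"tx": 2.1, "ty": -1.35, "tz": 0, "wx": 0, "wy": 0, "wz": 0, "grip": 20}, {"tx": 2.1, "ty": -1.35, "tz": 0, "wx": 0, "wy": 0, "wz": 0, "grip": 20}, {"tx": 2.1, "ty": -1.35, "tz": 0, "wx": 0, "wy": 0, "wz": 0, "grip": 20}, {"tx": 2.1, "ty": -1.35, "tz": 0, "wx": 0, "wy": 0, "wz": 0, "grip": 20}, {"tx": 2.1, "ty": -1.35, "tz": 0, "wx": 0, "wy": 0, "wz": 0, "grip": 20}, {"tx": 2.1, "ty": -1.35, "tz": 0, "wx": 0, "wy": 0, "wz": 0, "grip": 20}]}}

```text
time: 5.9
tcp_pos: [504.6, -72.4, 24.9]
eef_rot: [0.875, 0.484, 0.0, 0.0]
ft_force: [0.2, -3.1, 0.3]
width: 28.6
```

Call:
{"op": "drive_tool", "data": {"rows": [{"tx": 1.3, "ty": -0.82, "tz": -0.2, "wx": 0, "wy": 0, "wz": 0, "grip": 20}, {"tx": 1.3, "ty": -0.82, "tz": 0, "wx": 0, "wy": 0, "wz": 0, "grip": 20}, {"tx": 1.3, "ty": -0.82, "tz": 0, "wx": 0, "wy": 0, "wz": 0, "grip": 20}, {"tx": 1.3, "ty": -0.82, "tz": 0, "wx": 0, "wy": 0, "wz": 0, "grip": 20}, {"tx": 1.3, "ty": -0.82, "tz": 0, "wx": 0, "wy": 0, "wz": 0, "grip": 20}, {"tx": 1.3, "ty": -0.82, "tz": 0, "wx": 0, "wy": 0, "wz": 0, "grip": 20}, {"tx": 1.3, "ty": -0.82, "tz": 0, "wx": 0, "wy": 0, "wz": 0, "grip": 20}, {"tx": 0, "ty": 0, "tz": 0, "wx": 0, "wy": 0, "wz": 0, "grip": 20}, {"tx": 0, "ty": 0, "tz": 0, "wx": 0, "wy": 0, "wz": 0, "grip": 20}, {"tx": 0, "ty": 0, "tz": 0, "wx": 0, "wy": 0, "wz": 0, "grip": 20}]}}

```text
time: 6.9
tcp_pos: [504.5, -61.8, 25.0]
eef_rot: [0.875, 0.484, -0.0, -0.0]
ft_force: [0.0, 0.2, -3.4]
width: 28.6
```

Run:
```python
from h import *
s=arm.get_state();f=arm.grab_frame("side");g=arm.grab_frame("wrist");print(s["tcp_pos"],s["eef_rot"],s["time"],s["ft_force"],s["ft_torque"],s["width"])
cv2.imwrite("pics/w4.png",g["img"]);c=f["img"][150:250,260:390];cv2.imwrite("pics/s4.png",cv2.resize(c,None,fx=6,fy=6,interpolation=cv2.INTER_CUBIC))
```

```text
[504.4563346  -61.75609846  25.02926568] [ 8.75309043e-01  4.83563908e-01 -8.72344909e-05 -1.32238183e-04] 6.9 [ 0.0363127   0.24449408 -3.39171359] [-0.00106582  0.02977511  0.03457208] 28.648141277809156
```

View pics/s4.png

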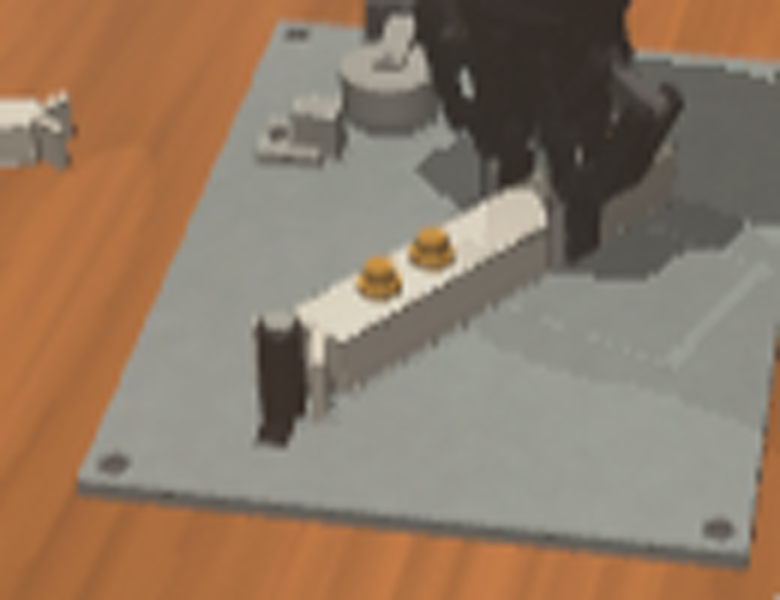

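Call:
{"op": "drive_tool", "data": {"rows": [{"tx": 0.4, "ty": -0.26, "tz": 0, "wx": 0, "wy": 0, "wz": 0, "grip": 20}, {"tx": 0.4, "ty": -0.26, "tz": 0, "wx": 0, "wy": 0, "wz": 0, "grip": 20}, {"tx": 0.4, "ty": -0.26, "tz": 0, "wx": 0, "wy": 0, "wz": 0, "grip": 20}, {"tx": 0.4, "ty": -0.26, "tz": 0, "wx": 0, "wy": 0, "wz": 0, "grip": 20}, {"tx": 0.4, "ty": -0.26, "tz": 0, "wx": 0, "wy": 0, "wz": 0, "grip": 20}, {"tx": 0.4, "ty": -0.26, "tz": 0, "wx": 0, "wy": 0, "wz": 0, "grip": 20}, {"tx": 0.4, "ty": -0.26, "tz": 0, "wx": 0, "wy": 0, "wz": 0, "grip": 20}, {"tx": 0, "ty": 0, "tz": 0, "wx": 0, "wy": 0, "wz": 0, "grip": 20}, {"tx": 0, "ty": 0, "tz": 0, "wx": 0, "wy": 0, "wz": 0, "grip": 20}, {"tx": 0, "ty": 0, "tz": 0, "wx": 0, "wy": 0, "wz": 0, "grip": 20}]}}

```text
time: 8.0
tcp_pos: [504.5, -58.4, 25.1]
eef_rot: [0.875, 0.484, -0.0, -0.0]
ft_force: [0.1, 0.3, -3.7]
width: 28.4
```

Call:
{"op": "drive_tool", "data": {"rows": [{"tx": 0.2, "ty": -0.13, "tz": 0, "wx": 0, "wy": 0, "wz": 0, "grip": 20}, {"tx": 0.2, "ty": -0.13, "tz": 0, "wx": 0, "wy": 0, "wz": 0, "grip": 20}, {"tx": 0.2, "ty": -0.13, "tz": 0, "wx": 0, "wy": 0, "wz": 0, "grip": 20}, {"tx": 0.2, "ty": -0.13, "tz": 0, "wx": 0, "wy": 0, "wz": 0, "grip": 20}, {"tx": 0.2, "ty": -0.13, "tz": 0, "wx": 0, "wy": 0, "wz": 0, "grip": 20}, {"tx": 0, "ty": 0, "tz": 0, "wx": 0, "wy": 0, "wz": 0, "grip": 20}, {"tx": 0, "ty": 0, "tz": 0, "wx": 0, "wy": 0, "wz": 0, "grip": 20}, {"tx": 0, "ty": 0, "tz": 0, "wx": 0, "wy": 0, "wz": 0, "grip": 20}, {"tx": 0, "ty": 0, "tz": 0, "wx": 0, "wy": 0, "wz": 0, "grip": 20}, {"tx": 0, "ty": 0, "tz": 0, "wx": 0, "wy": 0, "wz": 0, "grip": 20}]}}

```text
time: 9.0
tcp_pos: [504.5, -57.3, 25.1]
eef_rot: [0.875, 0.484, 0.0, -0.0]
ft_force: [-0.2, 1.0, -3.6]
width: 28.9
```

Call:
{"op": "drive_tool", "data": {"rows": [{"tx": 0.2, "ty": -0.13, "tz": 0.1, "wx": 0, "wy": 0, "wz": 0, "grip": 20}, {"tx": 0.2, "ty": -0.13, "tz": 0, "wx": 0, "wy": 0, "wz": 0, "grip": 20}, {"tx": 0.2, "ty": -0.13, "tz": 0, "wx": 0, "wy": 0, "wz": 0, "grip": 20}, {"tx": 0.2, "ty": -0.13, "tz": 0, "wx": 0, "wy": 0, "wz": 0, "grip": 20}, {"tx": 0.2, "ty": -0.13, "tz": 0, "wx": 0, "wy": 0, "wz": 0, "grip": 20}, {"tx": 0, "ty": 0, "tz": 0, "wx": 0, "wy": 0, "wz": 0, "grip": 20}, {"tx": 0, "ty": 0, "tz": 0, "wx": 0, "wy": 0, "wz": 0, "grip": 20}, {"tx": 0, "ty": 0, "tz": 0, "wx": 0, "wy": 0, "wz": 0, "grip": 20}, {"tx": 0, "ty": 0, "tz": 0, "wx": 0, "wy": 0, "wz": 0, "grip": 20}, {"tx": 0, "ty": 0, "tz": 0, "wx": 0, "wy": 0, "wz": 0, "grip": 20}]}}

```text
time: 10.0
tcp_pos: [504.5, -56.1, 25.0]
eef_rot: [0.875, 0.484, 0.0, -0.0]
ft_force: [0.7, 0.8, -2.4]
width: 28.8
```

Call:
{"op": "drive_tool", "data": {"rows": [{"tx": 0.2, "ty": -0.13, "tz": 0, "wx": 0, "wy": 0, "wz": 0, "grip": 20}, {"tx": 0.2, "ty": -0.13, "tz": 0, "wx": 0, "wy": 0, "wz": 0, "grip": 20}, {"tx": 0.2, "ty": -0.13, "tz": 0, "wx": 0, "wy": 0, "wz": 0, "grip": 20}, {"tx": 0.2, "ty": -0.13, "tz": 0, "wx": 0, "wy": 0, "wz": 0, "grip": 20}, {"tx": 0.2, "ty": -0.13, "tz": 0, "wx": 0, "wy": 0, "wz": 0, "grip": 20}, {"tx": 0, "ty": 0, "tz": 0, "wx": 0, "wy": 0, "wz": 0, "grip": 20}, {"tx": 0, "ty": 0, "tz": 0, "wx": 0, "wy": 0, "wz": 0, "grip": 20}, {"tx": 0, "ty": 0, "tz": 0, "wx": 0, "wy": 0, "wz": 0, "grip": 20}, {"tx": 0, "ty": 0, "tz": 0, "wx": 0, "wy": 0, "wz": 0, "grip": 20}, {"tx": 0, "ty": 0, "tz": 0, "wx": 0, "wy": 0, "wz": 0, "grip": 20}]}}

```text
time: 11.0
tcp_pos: [504.4, -54.9, 25.0]
eef_rot: [0.875, 0.484, -0.0, -0.0]
ft_force: [0.3, 0.7, -2.7]
width: 28.9
```

Call:
{"op": "drive_tool", "data": {"rows": [{"tx": 0.2, "ty": -0.13, "tz": 0, "wx": 0, "wy": 0, "wz": 0, "grip": 20}, {"tx": 0.2, "ty": -0.13, "tz": 0, "wx": 0, "wy": 0, "wz": 0, "grip": 20}, {"tx": 0.2, "ty": -0.13, "tz": 0, "wx": 0, "wy": 0, "wz": 0, "grip": 20}, {"tx": 0.2, "ty": -0.13, "tz": 0, "wx": 0, "wy": 0, "wz": 0, "grip": 20}, {"tx": 0, "ty": 0, "tz": 0, "wx": 0, "wy": 0, "wz": 0, "grip": 20}, {"tx": 0, "ty": 0, "tz": 0, "wx": 0, "wy": 0, "wz": 0, "grip": 20}, {"tx": 0, "ty": 0, "tz": 0, "wx": 0, "wy": 0, "wz": 0, "grip": 20}, {"tx": 0, "ty": 0, "tz": 0, "wx": 0, "wy": 0, "wz": 0, "grip": 20}, {"tx": 0, "ty": 0, "tz": 0, "wx": 0, "wy": 0, "wz": 0, "grip": 20}, {"tx": 0, "ty": 0, "tz": 0, "wx": 0, "wy": 0, "wz": 0, "grip": 20}]}}

```text
time: 12.0
tcp_pos: [504.4, -53.9, 25.0]
eef_rot: [0.875, 0.484, 0.0, -0.0]
ft_force: [1.0, 0.1, -3.3]
width: 28.8
```

Call:
{"op": "drive_tool", "data": {"rows": [{"tx": 0.2, "ty": -0.13, "tz": 0, "wx": 0, "wy": 0, "wz": 0, "grip": 20}, {"tx": 0.2, "ty": -0.13, "tz": 0, "wx": 0, "wy": 0, "wz": 0, "grip": 20}, {"tx": 0.2, "ty": -0.13, "tz": 0, "wx": 0, "wy": 0, "wz": 0, "grip": 20}, {"tx": 0.2, "ty": -0.13, "tz": 0, "wx": 0, "wy": 0, "wz": 0, "grip": 20}, {"tx": 0, "ty": 0, "tz": 0, "wx": 0, "wy": 0, "wz": 0, "grip": 20}, {"tx": 0, "ty": 0, "tz": 0, "wx": 0, "wy": 0, "wz": 0, "grip": 20}, {"tx": 0, "ty": 0, "tz": 0, "wx": 0, "wy": 0, "wz": 0, "grip": 20}, {"tx": 0, "ty": 0, "tz": 0, "wx": 0, "wy": 0, "wz": 0, "grip": 20}, {"tx": 0, "ty": 0, "tz": 0, "wx": 0, "wy": 0, "wz": 0, "grip": 20}, {"tx": 0, "ty": 0, "tz": 0, "wx": 0, "wy": 0, "wz": 0, "grip": 20}]}}

```text
time: 13.0
tcp_pos: [504.4, -53.0, 25.0]
eef_rot: [0.875, 0.484, 0.0, -0.0]
ft_force: [-0.4, -0.6, -2.3]
width: 28.9
```

Call:
{"op": "drive_tool", "data": {"rows": [{"tx": 0.2, "ty": -0.13, "tz": 0, "wx": 0, "wy": 0, "wz": 0, "grip": 20}, {"tx": 0.2, "ty": -0.13, "tz": 0, "wx": 0, "wy": 0, "wz": 0, "grip": 20}, {"tx": 0.2, "ty": -0.13, "tz": 0, "wx": 0, "wy": 0, "wz": 0, "grip": 20}, {"tx": 0.2, "ty": -0.13, "tz": 0, "wx": 0, "wy": 0, "wz": 0, "grip": 20}, {"tx": 0, "ty": 0, "tz": 0, "wx": 0, "wy": 0, "wz": 0, "grip": 20}, {"tx": 0, "ty": 0, "tz": 0, "wx": 0, "wy": 0, "wz": 0, "grip": 20}, {"tx": 0, "ty": 0, "tz": 0, "wx": 0, "wy": 0, "wz": 0, "grip": 20}, {"tx": 0, "ty": 0, "tz": 0, "wx": 0, "wy": 0, "wz": 0, "grip": 20}, {"tx": 0, "ty": 0, "tz": 0, "wx": 0, "wy": 0, "wz": 0, "grip": 20}, {"tx": 0, "ty": 0, "tz": 0, "wx": 0, "wy": 0, "wz": 0, "grip": 20}]}}

```text
time: 14.0
tcp_pos: [504.4, -52.1, 25.0]
eef_rot: [0.875, 0.484, -0.0, 0.0]
ft_force: [-1.4, -2.3, -3.6]
width: 28.8
```

Call:
{"op": "drive_tool", "data": {"rows": [{"tx": 0.2, "ty": -0.13, "tz": 0, "wx": 0, "wy": 0, "wz": 0, "grip": 20}, {"tx": 0.2, "ty": -0.13, "tz": 0, "wx": 0, "wy": 0, "wz": 0, "grip": 20}, {"tx": 0, "ty": 0, "tz": 0, "wx": 0, "wy": 0, "wz": 0, "grip": 20}, {"tx": 0, "ty": 0, "tz": 0, "wx": 0, "wy": 0, "wz": 0, "grip": 20}, {"tx": 0, "ty": 0, "tz": 0, "wx": 0, "wy": 0, "wz": 0, "grip": 20}, {"tx": 0, "ty": 0, "tz": 0, "wx": 0, "wy": 0, "wz": 0, "grip": 20}, {"tx": 0, "ty": 0, "tz": 0, "wx": 0, "wy": 0, "wz": 0, "grip": 20}, {"tx": 0, "ty": 0, "tz": 0, "wx": 0, "wy": 0, "wz": 0, "grip": 20}, {"tx": 0, "ty": 0, "tz": 0, "wx": 0, "wy": 0, "wz": 0, "grip": 20}, {"tx": 0, "ty": 0, "tz": 0, "wx": 0, "wy": 0, "wz": 0, "grip": 20}]}}

```text
time: 15.0
tcp_pos: [504.4, -51.8, 25.0]
eef_rot: [0.875, 0.483, -0.0, 0.0]
ft_force: [-0.4, -5.7, -2.4]
width: 28.9
```

Run:
```python
from h import *
s=arm.get_state();print(s["tcp_pos"],s["eef_rot"],s["time"],s["ft_force"],s["ft_torque"],s["width"])
f=arm.grab_frame("side")
for i in range(2):
    g=arm.grab_frame("wrist");s=arm.get_state();print(s["time"],s["ft_force"],s["ft_torque"])
cv2.imwrite("pics/w5.png",g["img"]);c=f["img"][150:250,260:390];cv2.imwrite("pics/s5.png",cv2.resize(c,None,fx=6,fy=6,interpolation=cv2.INTER_CUBIC))
```

```text
[504.37512959 -51.83212302  25.00990379] [ 8.75378731e-01  4.83437740e-01 -1.02737933e-04  1.34154342e-04] 15.0 [-0.36382814 -5.73116066 -2.44312962] [-0.78581709  0.21375745 -0.19971569] 28.85947500218862
15.1 [-1.65415793 -4.72459281 -3.13240167] [-0.78343257  0.30401825 -0.16732589]
15.15 [-1.08475474 -4.28330473 -2.93851851] [-0.81784344  0.28370387 -0.18469734]
```

View pics/s5.png

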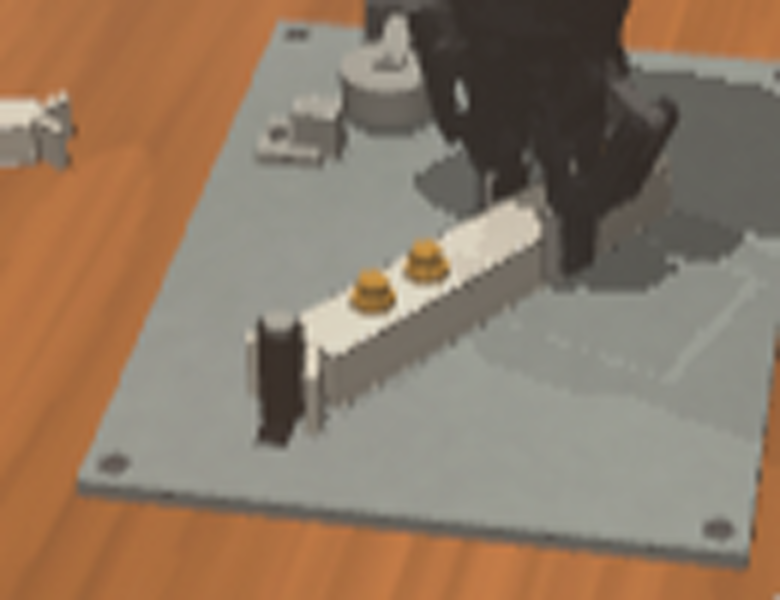

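The side view shows the post inside the jaw at about (280,370), with the force at about 5 N along -y. That is mostly the one jaw plate, so I'll nudge +x to bring the other in.

Call:
{"op": "drive_tool", "data": {"rows": [{"tx": 0.1, "ty": 0.17, "tz": 0, "wx": 0, "wy": 0, "wz": 0, "grip": 20}, {"tx": 0.1, "ty": 0.17, "tz": 0, "wx": 0, "wy": 0, "wz": 0, "grip": 20}, {"tx": 0, "ty": 0, "tz": 0, "wx": 0, "wy": 0, "wz": 0, "grip": 20}, {"tx": 0, "ty": 0, "tz": 0, "wx": 0, "wy": 0, "wz": 0, "grip": 20}, {"tx": 0, "ty": 0, "tz": 0, "wx": 0, "wy": 0, "wz": 0, "grip": 20}, {"tx": 0, "ty": 0, "tz": 0, "wx": 0, "wy": 0, "wz": 0, "grip": 20}, {"tx": 0, "ty": 0, "tz": 0, "wx": 0, "wy": 0, "wz": 0, "grip": 20}, {"tx": 0, "ty": 0, "tz": 0, "wx": 0, "wy": 0, "wz": 0, "grip": 20}, {"tx": 0, "ty": 0, "tz": 0, "wx": 0, "wy": 0, "wz": 0, "grip": 20}, {"tx": 0, "ty": 0, "tz": 0, "wx": 0, "wy": 0, "wz": 0, "grip": 20}]}}

```text
time: 16.15
tcp_pos: [504.7, -51.8, 25.0]
eef_rot: [0.875, 0.484, -0.0, 0.0]
ft_force: [-2.3, -4.8, -2.7]
width: 29.2
```

```bash
cat > st.py <<'E'
from h import *
s=arm.get_state();m=R.from_quat(s["eef_rot"]).as_matrix()
F=[s["ft_force"]];T=[s["ft_torque"]]
for i in range(2):
    g=arm.grab_frame("wrist");q=arm.get_state();F.append(q["ft_force"]);T.append(q["ft_torque"])
F=np.mean(F,0);x=m[:,0]
print("t",q["time"],"tcp",s["tcp_pos"].round(2),"ang from plate y",round(float(np.arctan2(x[0],x[1])+.0565),4),"F",F.round(2),"Ftool",(m.T@F).round(2),"T",np.mean(T,0).round(3),"jaw",(s["tcp_pos"]+144.4*x)[:2].round(2))
E
python3 st.py
```

```text
t 16.25 tcp [504.67 -51.8   24.99] ang from plate y 0.6179 F [-2.14 -4.91 -3.02] Ftool [-5.29  0.81  3.02] T [-0.787  0.285 -0.129] jaw [581.55  70.43]
```

Call:
{"op": "drive_tool", "data": {"rows": [{"tx": 0.002, "ty": 0.756, "tz": 0, "wx": 0, "wy": 0, "wz": -0.3, "grip": 20}, {"tx": 0.002, "ty": 0.756, "tz": 0, "wx": 0, "wy": 0, "wz": -0.3, "grip": 20}, {"tx": 0.002, "ty": 0.756, "tz": 0, "wx": 0, "wy": 0, "wz": -0.3, "grip": 20}, {"tx": 0.002, "ty": 0.756, "tz": 0, "wx": 0, "wy": 0, "wz": -0.3, "grip": 20}, {"tx": 0.002, "ty": 0.756, "tz": 0, "wx": 0, "wy": 0, "wz": -0.3, "grip": 20}, {"tx": 0.002, "ty": 0.756, "tz": 0, "wx": 0, "wy": 0, "wz": -0.3, "grip": 20}, {"tx": 0.002, "ty": 0.756, "tz": 0, "wx": 0, "wy": 0, "wz": -0.3, "grip": 20}, {"tx": 0.002, "ty": 0.756, "tz": 0, "wx": 0, "wy": 0, "wz": -0.3, "grip": 20}, {"tx": 0, "ty": 0, "tz": 0, "wx": 0, "wy": 0, "wz": 0, "grip": 20}, {"tx": 0, "ty": 0, "tz": 0, "wx": 0, "wy": 0, "wz": 0, "grip": 20}]}}

```text
time: 17.25
tcp_pos: [509.9, -54.9, 25.0]
eef_rot: [0.865, 0.502, -0.0, 0.0]
ft_force: [-1.1, -5.3, -2.6]
width: 28.6
```

```bash
python3 st.py
```

```text
t 17.35 tcp [509.94 -54.9   24.99] ang from plate y 0.5763 F [-1.57 -4.9  -2.67] Ftool [-5.03  1.07  2.67] T [-0.817  0.256 -0.184] jaw [581.66  70.43]
```

Call:
{"op": "drive_tool", "data": {"rows": [{"tx": 0.005, "ty": 1.26, "tz": 0, "wx": 0, "wy": 0, "wz": -0.5, "grip": 20}, {"tx": 0.005, "ty": 1.26, "tz": 0, "wx": 0, "wy": 0, "wz": -0.5, "grip": 20}, {"tx": 0.005, "ty": 1.26, "tz": 0, "wx": 0, "wy": 0, "wz": -0.5, "grip": 20}, {"tx": 0.005, "ty": 1.26, "tz": 0, "wx": 0, "wy": 0, "wz": -0.5, "grip": 20}, {"tx": 0.005, "ty": 1.26, "tz": 0, "wx": 0, "wy": 0, "wz": -0.5, "grip": 20}, {"tx": 0.005, "ty": 1.26, "tz": 0, "wx": 0, "wy": 0, "wz": -0.5, "grip": 20}, {"tx": 0.005, "ty": 1.26, "tz": 0, "wx": 0, "wy": 0, "wz": -0.5, "grip": 20}, {"tx": 0.005, "ty": 1.26, "tz": 0, "wx": 0, "wy": 0, "wz": -0.5, "grip": 20}, {"tx": 0, "ty": 0, "tz": 0, "wx": 0, "wy": 0, "wz": 0, "grip": 20}, {"tx": 0, "ty": 0, "tz": 0, "wx": 0, "wy": 0, "wz": 0, "grip": 20}]}}

```text
time: 18.35
tcp_pos: [518.9, -59.6, 25.0]
eef_rot: [0.847, 0.531, 0.0, 0.0]
ft_force: [-2.6, -5.3, -2.7]
width: 28.7
```

```bash
python3 st.py
```

```text
t 18.45 tcp [518.94 -59.55  25.02] ang from plate y 0.5067 F [-1.48 -4.77 -3.01] Ftool [-4.93  0.74  3.01] T [-0.844  0.14  -0.194] jaw [581.77  70.46]
```

Steady. I'll carry on at the same rate.

Call:
{"op": "drive_tool", "data": {"rows": [{"tx": 0.005, "ty": 1.26, "tz": 0, "wx": 0, "wy": 0, "wz": -0.5, "grip": 20}, {"tx": 0.005, "ty": 1.26, "tz": 0, "wx": 0, "wy": 0, "wz": -0.5, "grip": 20}, {"tx": 0.005, "ty": 1.26, "tz": 0, "wx": 0, "wy": 0, "wz": -0.5, "grip": 20}, {"tx": 0.005, "ty": 1.26, "tz": 0, "wx": 0, "wy": 0, "wz": -0.5, "grip": 20}, {"tx": 0.005, "ty": 1.26, "tz": 0, "wx": 0, "wy": 0, "wz": -0.5, "grip": 20}, {"tx": 0.005, "ty": 1.26, "tz": 0, "wx": 0, "wy": 0, "wz": -0.5, "grip": 20}, {"tx": 0.005, "ty": 1.26, "tz": 0, "wx": 0, "wy": 0, "wz": -0.5, "grip": 20}, {"tx": 0.005, "ty": 1.26, "tz": 0, "wx": 0, "wy": 0, "wz": -0.5, "grip": 20}, {"tx": 0, "ty": 0, "tz": 0, "wx": 0, "wy": 0, "wz": 0, "grip": 20}, {"tx": 0, "ty": 0, "tz": 0, "wx": 0, "wy": 0, "wz": 0, "grip": 20}]}}

```text
time: 19.45
tcp_pos: [528.2, -63.6, 25.0]
eef_rot: [0.828, 0.561, 0.0, 0.0]
ft_force: [-0.4, -4.8, -3.3]
width: 28.6
```

```bash
python3 st.py
```

```text
t 19.55 tcp [528.2  -63.62  25.02] ang from plate y 0.4369 F [-0.42 -5.02 -3.03] Ftool [-4.82  1.47  3.03] T [-0.845  0.121 -0.202] jaw [581.82  70.46]
```

Call:
{"op": "drive_tool", "data": {"rows": [{"tx": 0.005, "ty": 1.26, "tz": 0, "wx": 0, "wy": 0, "wz": -0.5, "grip": 20}, {"tx": 0.005, "ty": 1.26, "tz": 0, "wx": 0, "wy": 0, "wz": -0.5, "grip": 20}, {"tx": 0.005, "ty": 1.26, "tz": 0, "wx": 0, "wy": 0, "wz": -0.5, "grip": 20}, {"tx": 0.005, "ty": 1.26, "tz": 0, "wx": 0, "wy": 0, "wz": -0.5, "grip": 20}, {"tx": 0.005, "ty": 1.26, "tz": 0, "wx": 0, "wy": 0, "wz": -0.5, "grip": 20}, {"tx": 0.005, "ty": 1.26, "tz": 0, "wx": 0, "wy": 0, "wz": -0.5, "grip": 20}, {"tx": 0, "ty": 0, "tz": 0, "wx": 0, "wy": 0, "wz": 0, "grip": 20}, {"tx": 0, "ty": 0, "tz": 0, "wx": 0, "wy": 0, "wz": 0, "grip": 20}, {"tx": 0, "ty": 0, "tz": 0, "wx": 0, "wy": 0, "wz": 0, "grip": 20}, {"tx": 0, "ty": 0, "tz": 0, "wx": 0, "wy": 0, "wz": 0, "grip": 20}]}}

```text
time: 20.55
tcp_pos: [535.3, -66.2, 25.1]
eef_rot: [0.813, 0.582, 0.0, 0.0]
ft_force: [0.8, -5.1, -2.6]
width: 28.6
```

```bash
python3 st.py
```

```text
t 20.65 tcp [535.31 -66.24  25.06] ang from plate y 0.3846 F [ 0.17 -4.8  -3.11] Ftool [-4.48  1.71  3.11] T [-0.844  0.069 -0.192] jaw [581.84  70.46]
```

Call:
{"op": "drive_tool", "data": {"rows": [{"tx": 0.015, "ty": 1.27, "tz": 0, "wx": 0, "wy": 0, "wz": -0.5, "grip": 20}, {"tx": 0.015, "ty": 1.27, "tz": 0, "wx": 0, "wy": 0, "wz": -0.5, "grip": 20}, {"tx": 0.015, "ty": 1.27, "tz": 0, "wx": 0, "wy": 0, "wz": -0.5, "grip": 20}, {"tx": 0.015, "ty": 1.27, "tz": 0, "wx": 0, "wy": 0, "wz": -0.5, "grip": 20}, {"tx": 0.015, "ty": 1.27, "tz": 0, "wx": 0, "wy": 0, "wz": -0.5, "grip": 20}, {"tx": 0.015, "ty": 1.27, "tz": 0, "wx": 0, "wy": 0, "wz": -0.5, "grip": 20}, {"tx": 0.015, "ty": 1.27, "tz": 0, "wx": 0, "wy": 0, "wz": -0.5, "grip": 20}, {"tx": 0.015, "ty": 1.27, "tz": 0, "wx": 0, "wy": 0, "wz": -0.5, "grip": 20}, {"tx": 0, "ty": 0, "tz": 0, "wx": 0, "wy": 0, "wz": 0, "grip": 20}, {"tx": 0, "ty": 0, "tz": 0, "wx": 0, "wy": 0, "wz": 0, "grip": 20}]}}

```text
time: 21.65
tcp_pos: [545.1, -69.2, 25.1]
eef_rot: [0.792, 0.61, 0.0, 0.0]
ft_force: [-1.9, -5.7, -2.4]
width: 28.6
```

```bash
python3 st.py
```

```text
t 21.75 tcp [545.09 -69.2   25.06] ang from plate y 0.3147 F [-0.9  -5.27 -2.98] Ftool [-5.32  0.47  2.98] T [-0.867  0.069 -0.163] jaw [581.96  70.42]
```

Call:
{"op": "drive_tool", "data": {"rows": [{"tx": 0.005, "ty": 1.26, "tz": 0, "wx": 0, "wy": 0, "wz": -0.5, "grip": 20}, {"tx": 0.005, "ty": 1.26, "tz": 0, "wx": 0, "wy": 0, "wz": -0.5, "grip": 20}, {"tx": 0.005, "ty": 1.26, "tz": 0, "wx": 0, "wy": 0, "wz": -0.5, "grip": 20}, {"tx": 0.005, "ty": 1.26, "tz": 0, "wx": 0, "wy": 0, "wz": -0.5, "grip": 20}, {"tx": 0.005, "ty": 1.26, "tz": 0, "wx": 0, "wy": 0, "wz": -0.5, "grip": 20}, {"tx": 0.005, "ty": 1.26, "tz": 0, "wx": 0, "wy": 0, "wz": -0.5, "grip": 20}, {"tx": 0.005, "ty": 1.26, "tz": 0, "wx": 0, "wy": 0, "wz": -0.5, "grip": 20}, {"tx": 0.005, "ty": 1.26, "tz": 0, "wx": 0, "wy": 0, "wz": -0.5, "grip": 20}, {"tx": 0, "ty": 0, "tz": 0, "wx": 0, "wy": 0, "wz": 0, "grip": 20}, {"tx": 0, "ty": 0, "tz": 0, "wx": 0, "wy": 0, "wz": 0, "grip": 20}]}}

```text
time: 22.75
tcp_pos: [554.9, -71.4, 25.0]
eef_rot: [0.77, 0.638, 0.0, 0.0]
ft_force: [-0.8, -5.2, -2.3]
width: 28.7
```

```bash
python3 st.py
```

```text
t 22.85 tcp [554.92 -71.4   25.03] ang from plate y 0.2448 F [-0.44 -5.58 -2.77] Ftool [-5.56  0.61  2.78] T [-0.9    0.063 -0.116] jaw [581.94  70.44]
```

Call:
{"op": "drive_tool", "data": {"rows": [{"tx": 0.005, "ty": 1.0, "tz": 0, "wx": 0, "wy": 0, "wz": -0.4, "grip": 20}, {"tx": 0.005, "ty": 1.01, "tz": 0, "wx": 0, "wy": 0, "wz": -0.4, "grip": 20}, {"tx": 0.005, "ty": 1.01, "tz": 0, "wx": 0, "wy": 0, "wz": -0.4, "grip": 20}, {"tx": 0.005, "ty": 1.01, "tz": 0, "wx": 0, "wy": 0, "wz": -0.4, "grip": 20}, {"tx": 0.005, "ty": 1.01, "tz": 0, "wx": 0, "wy": 0, "wz": -0.4, "grip": 20}, {"tx": 0.005, "ty": 1.01, "tz": 0, "wx": 0, "wy": 0, "wz": -0.4, "grip": 20}, {"tx": 0, "ty": 0, "tz": 0, "wx": 0, "wy": 0, "wz": 0, "grip": 20}, {"tx": 0, "ty": 0, "tz": 0, "wx": 0, "wy": 0, "wz": 0, "grip": 20}, {"tx": 0, "ty": 0, "tz": 0, "wx": 0, "wy": 0, "wz": 0, "grip": 20}, {"tx": 0, "ty": 0, "tz": 0, "wx": 0, "wy": 0, "wz": 0, "grip": 20}]}}

```text
time: 23.85
tcp_pos: [560.9, -72.4, 25.1]
eef_rot: [0.757, 0.653, 0.0, 0.0]
ft_force: [-0.0, -5.0, -2.5]
width: 28.8
```

```bash
python3 st.py
python3 - <<'E'
from h import *
f=arm.grab_frame("wrist");cv2.imwrite("pics/w6.png",f["img"])
E
```

```text
t 23.95 tcp [560.91 -72.42  25.07] ang from plate y 0.2029 F [-0.26 -5.03 -2.82] Ftool [-5.01  0.48  2.82] T [-0.905  0.012 -0.111] jaw [581.98  70.43]
```

View pics/w6.png

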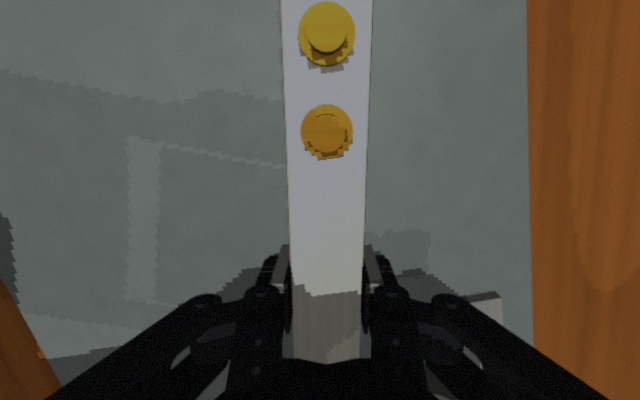

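Call:
{"op": "drive_tool", "data": {"rows": [{"tx": -0.005, "ty": 0.756, "tz": 0, "wx": 0, "wy": 0, "wz": -0.3, "grip": 20}, {"tx": -0.005, "ty": 0.756, "tz": 0, "wx": 0, "wy": 0, "wz": -0.3, "grip": 20}, {"tx": -0.005, "ty": 0.756, "tz": 0, "wx": 0, "wy": 0, "wz": -0.3, "grip": 20}, {"tx": -0.005, "ty": 0.756, "tz": 0, "wx": 0, "wy": 0, "wz": -0.3, "grip": 20}, {"tx": -0.005, "ty": 0.756, "tz": 0, "wx": 0, "wy": 0, "wz": -0.3, "grip": 20}, {"tx": -0.005, "ty": 0.756, "tz": 0, "wx": 0, "wy": 0, "wz": -0.3, "grip": 20}, {"tx": -0.005, "ty": 0.756, "tz": 0, "wx": 0, "wy": 0, "wz": -0.3, "grip": 20}, {"tx": 0, "ty": 0, "tz": 0, "wx": 0, "wy": 0, "wz": 0, "grip": 20}, {"tx": 0, "ty": 0, "tz": 0, "wx": 0, "wy": 0, "wz": 0, "grip": 20}, {"tx": 0, "ty": 0, "tz": 0, "wx": 0, "wy": 0, "wz": 0, "grip": 20}], "squeeze": 110}}

```text
time: 25.0
tcp_pos: [566.2, -73.2, 25.1]
eef_rot: [0.745, 0.667, 0.0, 0.0]
ft_force: [-0.3, -5.2, -2.6]
width: 27.8
```

```bash
python3 st.py
```

```text
t 25.1 tcp [566.22 -73.15  25.12] ang from plate y 0.1663 F [-0.41 -4.93 -2.48] Ftool [-4.94  0.13  2.48] T [-0.814  0.002 -0.106] jaw [582.04  70.38]
```

Call:
{"op": "drive_tool", "data": {"rows": [{"tx": 0, "ty": 0.756, "tz": 0, "wx": 0, "wy": 0, "wz": -0.3, "grip": 20}, {"tx": 0, "ty": 0.756, "tz": 0, "wx": 0, "wy": 0, "wz": -0.3, "grip": 20}, {"tx": 0, "ty": 0.756, "tz": 0, "wx": 0, "wy": 0, "wz": -0.3, "grip": 20}, {"tx": 0, "ty": 0.756, "tz": 0, "wx": 0, "wy": 0, "wz": -0.3, "grip": 20}, {"tx": 0, "ty": 0.756, "tz": 0, "wx": 0, "wy": 0, "wz": -0.3, "grip": 20}, {"tx": 0, "ty": 0.756, "tz": 0, "wx": 0, "wy": 0, "wz": -0.3, "grip": 20}, {"tx": 0, "ty": 0, "tz": 0, "wx": 0, "wy": 0, "wz": 0, "grip": 20}, {"tx": 0, "ty": 0, "tz": 0, "wx": 0, "wy": 0, "wz": 0, "grip": 20}, {"tx": 0, "ty": 0, "tz": 0, "wx": 0, "wy": 0, "wz": 0, "grip": 20}, {"tx": 0, "ty": 0, "tz": 0, "wx": 0, "wy": 0, "wz": 0, "grip": 20}]}}

```text
time: 26.1
tcp_pos: [570.2, -73.3, 25.1]
eef_rot: [0.734, 0.679, -0.0, -0.0]
ft_force: [-3.3, -3.4, 0.3]
width: 27.9
```

```bash
python3 st.py
```

```text
t 26.2 tcp [570.21 -73.35  25.11] ang from plate y 0.1355 F [-3.25 -3.64 -0.13] Ftool [-3.88 -2.95  0.13] T [-0.721  0.474 -0.414] jaw [581.6  70.6]
```

Call:
{"op": "drive_tool", "data": {"rows": [{"tx": -0.02, "ty": 0.756, "tz": 0, "wx": 0, "wy": 0, "wz": -0.3, "grip": 20}, {"tx": -0.02, "ty": 0.756, "tz": 0, "wx": 0, "wy": 0, "wz": -0.3, "grip": 20}, {"tx": -0.02, "ty": 0.756, "tz": 0, "wx": 0, "wy": 0, "wz": -0.3, "grip": 20}, {"tx": -0.02, "ty": 0.756, "tz": 0, "wx": 0, "wy": 0, "wz": -0.3, "grip": 20}, {"tx": -0.02, "ty": 0.756, "tz": 0, "wx": 0, "wy": 0, "wz": -0.3, "grip": 20}, {"tx": 0, "ty": 0, "tz": 0, "wx": 0, "wy": 0, "wz": 0, "grip": 20}, {"tx": 0, "ty": 0, "tz": 0, "wx": 0, "wy": 0, "wz": 0, "grip": 20}, {"tx": 0, "ty": 0, "tz": 0, "wx": 0, "wy": 0, "wz": 0, "grip": 20}, {"tx": 0, "ty": 0, "tz": 0, "wx": 0, "wy": 0, "wz": 0, "grip": 20}, {"tx": 0, "ty": 0, "tz": 0, "wx": 0, "wy": 0, "wz": 0, "grip": 20}]}}

```text
time: 27.2
tcp_pos: [574.2, -73.6, 25.1]
eef_rot: [0.725, 0.689, -0.0, -0.0]
ft_force: [-3.9, -2.8, 1.8]
width: 28.2
```

```bash
python3 st.py
```

```text
t 27.3 tcp [574.2  -73.63  25.1 ] ang from plate y 0.1084 F [-3.81 -2.9   1.76] Ftool [-3.09 -3.65 -1.76] T [-0.537  0.582 -0.396] jaw [581.7   70.57]
```

Call:
{"op": "drive_tool", "data": {"rows": [{"tx": -0.01, "ty": 0.756, "tz": 0, "wx": 0, "wy": 0, "wz": -0.3, "grip": 20}, {"tx": -0.01, "ty": 0.756, "tz": 0, "wx": 0, "wy": 0, "wz": -0.3, "grip": 20}, {"tx": -0.01, "ty": 0.756, "tz": 0, "wx": 0, "wy": 0, "wz": -0.3, "grip": 20}, {"tx": -0.01, "ty": 0.756, "tz": 0, "wx": 0, "wy": 0, "wz": -0.3, "grip": 20}, {"tx": -0.01, "ty": 0.756, "tz": 0, "wx": 0, "wy": 0, "wz": -0.3, "grip": 20}, {"tx": 0, "ty": 0, "tz": 0, "wx": 0, "wy": 0, "wz": 0, "grip": 20}, {"tx": 0, "ty": 0, "tz": 0, "wx": 0, "wy": 0, "wz": 0, "grip": 20}, {"tx": 0, "ty": 0, "tz": 0, "wx": 0, "wy": 0, "wz": 0, "grip": 20}, {"tx": 0, "ty": 0, "tz": 0, "wx": 0, "wy": 0, "wz": 0, "grip": 20}, {"tx": 0, "ty": 0, "tz": 0, "wx": 0, "wy": 0, "wz": 0, "grip": 20}]}}

```text
time: 28.3
tcp_pos: [578.3, -73.9, 25.1]
eef_rot: [0.716, 0.698, 0.0, 0.0]
ft_force: [0.5, -2.6, 1.5]
width: 28.4
```

```bash
python3 st.py
```

```text
t 28.4 tcp [578.31 -73.86  25.1 ] ang from plate y 0.0821 F [ 0.48 -1.36  1.44] Ftool [-1.35  0.52 -1.43] T [-0.225 -0.057 -0.062] jaw [582.01  70.49]
```

Call:
{"op": "drive_tool", "data": {"rows": [{"tx": 0, "ty": 0.756, "tz": 0, "wx": 0, "wy": 0, "wz": -0.3, "grip": 20}, {"tx": 0, "ty": 0.756, "tz": 0, "wx": 0, "wy": 0, "wz": -0.3, "grip": 20}, {"tx": 0, "ty": 0.756, "tz": 0, "wx": 0, "wy": 0, "wz": -0.3, "grip": 20}, {"tx": 0, "ty": 0.756, "tz": 0, "wx": 0, "wy": 0, "wz": -0.3, "grip": 20}, {"tx": 0, "ty": 0.756, "tz": 0, "wx": 0, "wy": 0, "wz": -0.3, "grip": 20}, {"tx": 0, "ty": 0.756, "tz": 0, "wx": 0, "wy": 0, "wz": -0.3, "grip": 20}, {"tx": 0, "ty": 0, "tz": 0, "wx": 0, "wy": 0, "wz": 0, "grip": 20}, {"tx": 0, "ty": 0, "tz": 0, "wx": 0, "wy": 0, "wz": 0, "grip": 20}, {"tx": 0, "ty": 0, "tz": 0, "wx": 0, "wy": 0, "wz": 0, "grip": 20}, {"tx": 0, "ty": 0, "tz": 0, "wx": 0, "wy": 0, "wz": 0, "grip": 20}]}}

```text
time: 29.4
tcp_pos: [582.8, -74.0, 25.1]
eef_rot: [0.705, 0.709, 0.0, 0.0]
ft_force: [-0.3, -2.1, 3.9]
width: 28.3
```

```bash
python3 st.py
```

```text
t 29.5 tcp [582.79 -73.98  25.09] ang from plate y 0.0506 F [ 0.05 -2.28  3.75] Ftool [-2.28  0.04 -3.75] T [-0.323  0.009 -0.107] jaw [581.94  70.42]
```

Call:
{"op": "drive_tool", "data": {"rows": [{"tx": 0, "ty": 0.504, "tz": 0, "wx": 0, "wy": 0, "wz": -0.2, "grip": 20}, {"tx": 0, "ty": 0.504, "tz": 0, "wx": 0, "wy": 0, "wz": -0.2, "grip": 20}, {"tx": 0, "ty": 0.504, "tz": 0, "wx": 0, "wy": 0, "wz": -0.2, "grip": 20}, {"tx": 0, "ty": 0.504, "tz": 0, "wx": 0, "wy": 0, "wz": -0.2, "grip": 20}, {"tx": 0, "ty": 0.504, "tz": 0, "wx": 0, "wy": 0, "wz": -0.2, "grip": 20}, {"tx": 0, "ty": 0, "tz": 0, "wx": 0, "wy": 0, "wz": 0, "grip": 20}, {"tx": 0, "ty": 0, "tz": 0, "wx": 0, "wy": 0, "wz": 0, "grip": 20}, {"tx": 0, "ty": 0, "tz": 0, "wx": 0, "wy": 0, "wz": 0, "grip": 20}, {"tx": 0, "ty": 0, "tz": 0, "wx": 0, "wy": 0, "wz": 0, "grip": 20}, {"tx": 0, "ty": 0, "tz": 0, "wx": 0, "wy": 0, "wz": 0, "grip": 20}]}}

```text
time: 30.5
tcp_pos: [585.0, -74.0, 25.1]
eef_rot: [0.699, 0.715, -0.0, -0.0]
ft_force: [-2.1, -2.3, 5.3]
width: 28.3
```

```bash
python3 st.py
```

```text
t 30.6 tcp [584.97 -74.    25.08] ang from plate y 0.0335 F [-2.31 -2.34  5.28] Ftool [-2.28 -2.36 -5.28] T [-0.402  0.257 -0.29 ] jaw [581.65  70.37]
```

Run:
```python
from h import *
f=arm.grab_frame("side");c=f["img"][130:250,270:390];cv2.imwrite("pics/s7.png",cv2.resize(c,None,fx=5,fy=5,interpolation=cv2.INTER_CUBIC))
f=arm.grab_frame("top");c=f["img"][140:260,260:420];cv2.imwrite("pics/t7.png",cv2.resize(c,None,fx=5,fy=5,interpolation=cv2.INTER_CUBIC))
```

```text
(no output)
```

View pics/s7.png

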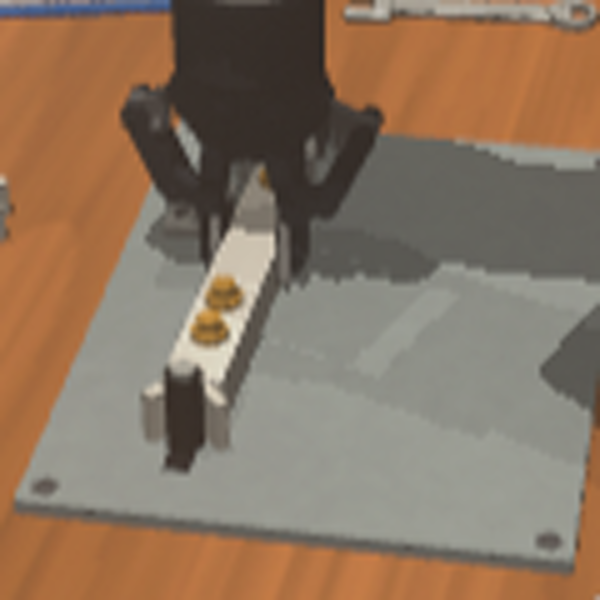

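View pics/t7.png

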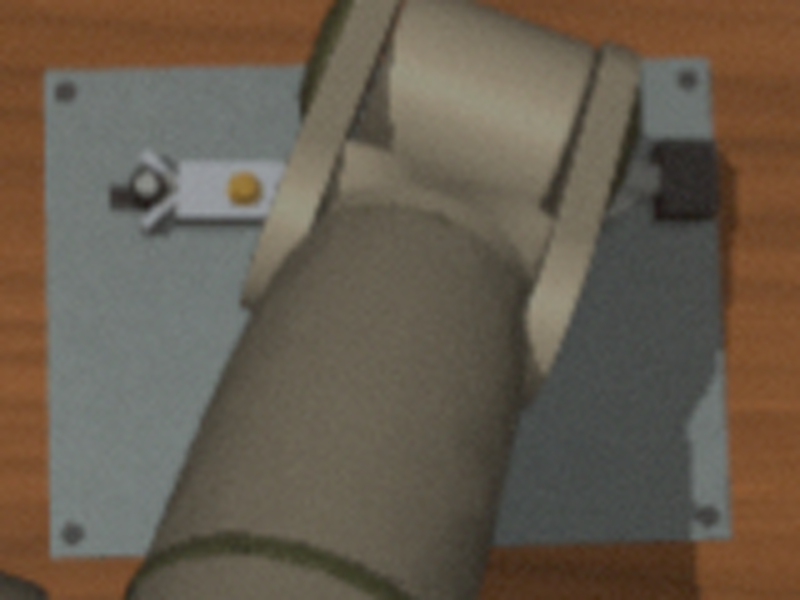

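Call:
{"op": "drive_tool", "data": {"rows": [{"tx": 0, "ty": 0, "tz": -0.2, "wx": 0, "wy": 0, "wz": 0, "grip": 20}, {"tx": 0, "ty": 0, "tz": -0.2, "wx": 0, "wy": 0, "wz": 0, "grip": 20}, {"tx": 0, "ty": 0, "tz": -0.1, "wx": 0, "wy": 0, "wz": 0, "grip": 20}, {"tx": 0, "ty": 0.25, "tz": 0, "wx": 0, "wy": 0, "wz": -0.1, "grip": 20}, {"tx": 0, "ty": 0.25, "tz": 0, "wx": 0, "wy": 0, "wz": -0.1, "grip": 20}, {"tx": 0, "ty": 0, "tz": 0, "wx": 0, "wy": 0, "wz": 0, "grip": 20}, {"tx": 0, "ty": 0, "tz": 0, "wx": 0, "wy": 0, "wz": 0, "grip": 20}, {"tx": 0, "ty": 0, "tz": 0, "wx": 0, "wy": 0, "wz": 0, "grip": 20}, {"tx": 0, "ty": 0, "tz": 0, "wx": 0, "wy": 0, "wz": 0, "grip": 20}, {"tx": 0, "ty": 0, "tz": 0, "wx": 0, "wy": 0, "wz": 0, "grip": 20}]}}

```text
time: 31.7
tcp_pos: [585.4, -73.9, 25.2]
eef_rot: [0.698, 0.716, -0.0, -0.0]
ft_force: [2.3, -4.4, -7.4]
width: 28.0
```

```bash
python3 st.py
```

```text
t 31.8 tcp [585.45 -73.87  25.21] ang from plate y 0.0299 F [ 2.2  -4.13 -7.85] Ftool [-4.18  2.09  7.85] T [-0.69  -0.424 -0.328] jaw [581.61  70.48]
```

Call:
{"op": "drive_tool", "data": {"rows": [{"tx": 0, "ty": 0.1, "tz": 0.2, "wx": 0, "wy": 0, "wz": 0, "grip": 20}, {"tx": 0, "ty": 0.25, "tz": 0, "wx": 0, "wy": 0, "wz": -0.1, "grip": 20}, {"tx": 0, "ty": 0.25, "tz": 0, "wx": 0, "wy": 0, "wz": -0.1, "grip": 20}, {"tx": 0, "ty": 0.25, "tz": 0, "wx": 0, "wy": 0, "wz": -0.1, "grip": 20}, {"tx": 0, "ty": 0.25, "tz": 0, "wx": 0, "wy": 0, "wz": -0.1, "grip": 20}, {"tx": 0, "ty": 0, "tz": 0, "wx": 0, "wy": 0, "wz": 0, "grip": 20}, {"tx": 0, "ty": 0, "tz": 0, "wx": 0, "wy": 0, "wz": 0, "grip": 20}, {"tx": 0, "ty": 0, "tz": 0, "wx": 0, "wy": 0, "wz": 0, "grip": 20}, {"tx": 0, "ty": 0, "tz": 0, "wx": 0, "wy": 0, "wz": 0, "grip": 20}, {"tx": 0, "ty": 0, "tz": 0, "wx": 0, "wy": 0, "wz": 0, "grip": 20}]}}

```text
time: 32.8
tcp_pos: [586.6, -73.8, 25.2]
eef_rot: [0.695, 0.719, -0.0, -0.0]
ft_force: [1.6, -2.0, -7.9]
width: 28.1
```

```bash
python3 st.py
```

```text
t 32.9 tcp [586.64 -73.81  25.25] ang from plate y 0.0228 F [ 1.56 -2.39 -7.63] Ftool [-2.44  1.48  7.63] T [-0.447 -0.308 -0.258] jaw [581.77  70.5 ]
```

Call:
{"op": "drive_tool", "data": {"rows": [{"tx": 0, "ty": 0.05, "tz": 0.2, "wx": 0, "wy": 0, "wz": 0, "grip": 20}, {"tx": 0, "ty": 0.05, "tz": 0.1, "wx": 0, "wy": 0, "wz": 0, "grip": 20}, {"tx": 0, "ty": 0.25, "tz": 0, "wx": 0, "wy": 0, "wz": -0.1, "grip": 20}, {"tx": 0, "ty": 0.25, "tz": 0, "wx": 0, "wy": 0, "wz": -0.1, "grip": 20}, {"tx": 0, "ty": 0.25, "tz": 0, "wx": 0, "wy": 0, "wz": -0.1, "grip": 20}, {"tx": 0, "ty": 0, "tz": 0, "wx": 0, "wy": 0, "wz": 0, "grip": 20}, {"tx": 0, "ty": 0, "tz": 0, "wx": 0, "wy": 0, "wz": 0, "grip": 20}, {"tx": 0, "ty": 0, "tz": 0, "wx": 0, "wy": 0, "wz": 0, "grip": 20}, {"tx": 0, "ty": 0, "tz": 0, "wx": 0, "wy": 0, "wz": 0, "grip": 20}, {"tx": 0, "ty": 0, "tz": 0, "wx": 0, "wy": 0, "wz": 0, "grip": 20}]}}

```text
time: 33.9
tcp_pos: [587.6, -73.8, 25.1]
eef_rot: [0.693, 0.721, 0.0, 0.0]
ft_force: [0.7, -1.0, -2.0]
width: 28.0
```

```bash
python3 st.py
```

```text
t 34.0 tcp [587.64 -73.82  25.12] ang from plate y 0.0175 F [ 0.64 -1.13 -1.72] Ftool [-1.15  0.6   1.72] T [-0.255 -0.143 -0.11 ] jaw [582.01  70.47]
```

Call:
{"op": "drive_tool", "data": {"rows": [{"tx": 0, "ty": 0.25, "tz": 0, "wx": 0, "wy": 0, "wz": -0.1, "grip": 20}, {"tx": 0, "ty": 0.25, "tz": 0, "wx": 0, "wy": 0, "wz": -0.1, "grip": 20}, {"tx": 0, "ty": 0.25, "tz": 0, "wx": 0, "wy": 0, "wz": -0.1, "grip": 20}, {"tx": 0, "ty": 0.25, "tz": 0, "wx": 0, "wy": 0, "wz": -0.1, "grip": 20}, {"tx": 0, "ty": 0, "tz": 0, "wx": 0, "wy": 0, "wz": 0, "grip": 20}, {"tx": 0, "ty": 0, "tz": 0, "wx": 0, "wy": 0, "wz": 0, "grip": 20}, {"tx": 0, "ty": 0, "tz": 0, "wx": 0, "wy": 0, "wz": 0, "grip": 20}, {"tx": 0, "ty": 0, "tz": 0, "wx": 0, "wy": 0, "wz": 0, "grip": 20}, {"tx": 0, "ty": 0, "tz": 0, "wx": 0, "wy": 0, "wz": 0, "grip": 20}, {"tx": 0, "ty": 0, "tz": 0, "wx": 0, "wy": 0, "wz": 0, "grip": 20}]}}

```text
time: 35.0
tcp_pos: [588.6, -73.8, 25.1]
eef_rot: [0.691, 0.723, 0.0, 0.0]
ft_force: [1.6, -1.4, 1.3]
width: 28.2
```

```bash
python3 st.py
```

```text
t 35.1 tcp [588.64 -73.82  25.09] ang from plate y 0.0106 F [ 0.68 -1.68  0.7 ] Ftool [-1.71  0.6  -0.7 ] T [-0.229 -0.259 -0.067] jaw [582.01  70.42]
```

Call:
{"op": "drive_tool", "data": {"rows": [{"tx": 0, "ty": 0.25, "tz": 0, "wx": 0, "wy": 0, "wz": -0.1, "grip": 20}, {"tx": 0, "ty": 0.25, "tz": 0, "wx": 0, "wy": 0, "wz": -0.1, "grip": 20}, {"tx": 0, "ty": 0.25, "tz": 0, "wx": 0, "wy": 0, "wz": -0.1, "grip": 20}, {"tx": 0, "ty": 0, "tz": 0, "wx": 0, "wy": 0, "wz": 0, "grip": 20}, {"tx": 0, "ty": 0, "tz": 0, "wx": 0, "wy": 0, "wz": 0, "grip": 20}, {"tx": 0, "ty": 0, "tz": 0, "wx": 0, "wy": 0, "wz": 0, "grip": 20}, {"tx": 0, "ty": 0, "tz": 0, "wx": 0, "wy": 0, "wz": 0, "grip": 20}, {"tx": 0, "ty": 0, "tz": 0, "wx": 0, "wy": 0, "wz": 0, "grip": 20}, {"tx": 0, "ty": 0, "tz": 0, "wx": 0, "wy": 0, "wz": 0, "grip": 20}, {"tx": 0, "ty": 0, "tz": 0, "wx": 0, "wy": 0, "wz": 0, "grip": 20}]}}

```text
time: 36.1
tcp_pos: [589.3, -73.8, 25.1]
eef_rot: [0.689, 0.725, -0.0, 0.0]
ft_force: [-2.3, -2.0, 4.8]
width: 27.8
```

```bash
python3 st.py
```

```text
t 36.2 tcp [589.28 -73.79  25.11] ang from plate y 0.0053 F [-1.98 -2.03  4.79] Ftool [-1.93 -2.08 -4.79] T [-0.346  0.351 -0.214] jaw [581.88  70.42]
```

Call:
{"op": "drive_tool", "data": {"rows": [{"tx": 0, "ty": 0, "tz": -0.2, "wx": 0, "wy": 0, "wz": 0, "grip": 20}, {"tx": 0, "ty": 0.25, "tz": 0, "wx": 0, "wy": 0, "wz": -0.1, "grip": 20}, {"tx": 0, "ty": 0.25, "tz": 0, "wx": 0, "wy": 0, "wz": -0.1, "grip": 20}, {"tx": 0, "ty": 0, "tz": 0, "wx": 0, "wy": 0, "wz": 0, "grip": 20}, {"tx": 0, "ty": 0, "tz": 0, "wx": 0, "wy": 0, "wz": 0, "grip": 20}, {"tx": 0, "ty": 0, "tz": 0, "wx": 0, "wy": 0, "wz": 0, "grip": 20}, {"tx": 0, "ty": 0, "tz": 0, "wx": 0, "wy": 0, "wz": 0, "grip": 20}, {"tx": 0, "ty": 0, "tz": 0, "wx": 0, "wy": 0, "wz": 0, "grip": 20}, {"tx": 0, "ty": 0, "tz": 0, "wx": 0, "wy": 0, "wz": 0, "grip": 20}, {"tx": 0, "ty": 0, "tz": 0, "wx": 0, "wy": 0, "wz": 0, "grip": 20}]}}

```text
time: 37.2
tcp_pos: [589.8, -73.7, 25.1]
eef_rot: [0.688, 0.726, 0.0, 0.0]
ft_force: [0.9, -2.4, -0.0]
width: 28.5
```

```bash
python3 st.py
```

```text
t 37.3 tcp [589.82 -73.74  25.11] ang from plate y 0.0018 F [ 0.75 -2.81 -0.15] Ftool [-2.85  0.59  0.15] T [-0.379 -0.129 -0.155] jaw [581.93  70.45]
```

Call:
{"op": "drive_tool", "data": {"rows": [{"tx": 0, "ty": 0.25, "tz": 0, "wx": 0, "wy": 0, "wz": -0.1, "grip": 20}, {"tx": 0, "ty": 0.25, "tz": 0, "wx": 0, "wy": 0, "wz": -0.1, "grip": 20}, {"tx": 0, "ty": 0, "tz": 0, "wx": 0, "wy": 0, "wz": 0, "grip": 20}, {"tx": 0, "ty": 0, "tz": 0, "wx": 0, "wy": 0, "wz": 0, "grip": 20}, {"tx": 0, "ty": 0, "tz": 0, "wx": 0, "wy": 0, "wz": 0, "grip": 20}, {"tx": 0, "ty": 0, "tz": 0, "wx": 0, "wy": 0, "wz": 0, "grip": 20}, {"tx": 0, "ty": 0, "tz": 0, "wx": 0, "wy": 0, "wz": 0, "grip": 20}, {"tx": 0, "ty": 0, "tz": 0, "wx": 0, "wy": 0, "wz": 0, "grip": 20}, {"tx": 0, "ty": 0, "tz": 0, "wx": 0, "wy": 0, "wz": 0, "grip": 20}, {"tx": 0, "ty": 0, "tz": 0, "wx": 0, "wy": 0, "wz": 0, "grip": 20}]}}

```text
time: 38.3
tcp_pos: [590.2, -73.7, 25.1]
eef_rot: [0.686, 0.727, -0.0, -0.0]
ft_force: [0.3, -3.1, -2.2]
width: 27.9
```

```bash
python3 st.py
```

```text
t 38.4 tcp [590.21 -73.69  25.12] ang from plate y -0.0016 F [ 0.33 -2.69 -2.16] Ftool [-2.7   0.18  2.16] T [-0.401 -0.019 -0.312] jaw [581.82  70.47]
```

Call:
{"op": "drive_tool", "data": {"rows": [{"tx": 0, "ty": 0.3, "tz": 0, "wx": 0, "wy": 0, "wz": -0.1, "grip": 20}, {"tx": 0, "ty": 0.3, "tz": 0, "wx": 0, "wy": 0, "wz": -0.1, "grip": 20}, {"tx": 0, "ty": 0, "tz": 0, "wx": 0, "wy": 0, "wz": 0, "grip": 20}, {"tx": 0, "ty": 0, "tz": 0, "wx": 0, "wy": 0, "wz": 0, "grip": 20}, {"tx": 0, "ty": 0, "tz": 0, "wx": 0, "wy": 0, "wz": 0, "grip": 20}, {"tx": 0, "ty": 0, "tz": 0, "wx": 0, "wy": 0, "wz": 0, "grip": 20}, {"tx": 0, "ty": 0, "tz": 0, "wx": 0, "wy": 0, "wz": 0, "grip": 20}, {"tx": 0, "ty": 0, "tz": 0, "wx": 0, "wy": 0, "wz": 0, "grip": 20}, {"tx": 0, "ty": 0, "tz": 0, "wx": 0, "wy": 0, "wz": 0, "grip": 20}, {"tx": 0, "ty": 0, "tz": 0, "wx": 0, "wy": 0, "wz": 0, "grip": 20}]}}

```text
time: 39.4
tcp_pos: [590.3, -73.7, 25.1]
eef_rot: [0.685, 0.728, -0.0, -0.001]
ft_force: [-5.8, -1.9, 1.8]
width: 28.2
```

```bash
python3 st.py
python3 - <<'E'
from h import *
f=arm.grab_frame("side");c=f["img"][130:250,270:390];cv2.imwrite("pics/s8.png",cv2.resize(c,None,fx=5,fy=5,interpolation=cv2.INTER_CUBIC))
f=arm.grab_frame("wrist");cv2.imwrite("pics/w8.png",f["img"])
E
```

```text
t 39.5 tcp [590.26 -73.67  25.13] ang from plate y -0.0045 F [-4.86 -2.78  1.37] Ftool [-2.48 -5.02 -1.37] T [-0.492  0.691 -0.654] jaw [581.45  70.46]
```

View pics/s8.png

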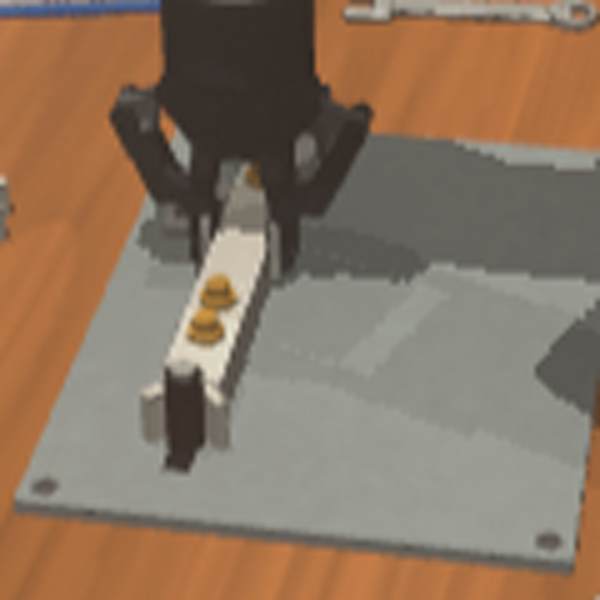

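View pics/w8.png

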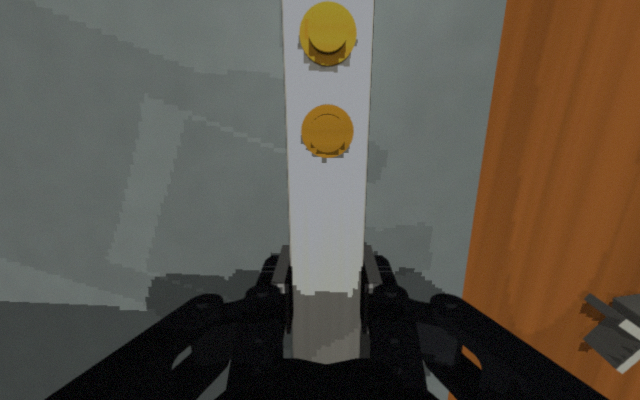

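The side view shows the jaw round the post at (185,420), with the bar along the plate. The load has jumped to 5 N at the plain end with no further travel, so the bar is on the side stop. I'll ease off a little and release.

Call:
{"op": "drive_tool", "data": {"rows": [{"tx": 0, "ty": -0.15, "tz": 0, "wx": 0, "wy": 0, "wz": 0, "grip": 20}, {"tx": 0, "ty": 0, "tz": 0, "wx": 0, "wy": 0, "wz": 0, "grip": 24}, {"tx": 0, "ty": 0, "tz": 0, "wx": 0, "wy": 0, "wz": 0, "grip": 28}, {"tx": 0, "ty": 0, "tz": 0, "wx": 0, "wy": 0, "wz": 0, "grip": 30}, {"tx": 0, "ty": 0, "tz": 0, "wx": 0, "wy": 0, "wz": 0, "grip": 33}, {"tx": 0, "ty": 0, "tz": 0, "wx": 0, "wy": 0, "wz": 0, "grip": 38}, {"tx": 0, "ty": 0, "tz": 0, "wx": 0, "wy": 0, "wz": 0, "grip": 45}, {"tx": 0, "ty": 0, "tz": 0, "wx": 0, "wy": 0, "wz": 0, "grip": 55}, {"tx": 0, "ty": 0, "tz": 0, "wx": 0, "wy": 0, "wz": 0, "grip": 65}, {"tx": 0, "ty": 0, "tz": 0, "wx": 0, "wy": 0, "wz": 0, "grip": 65}], "squeeze": 40}}

```text
time: 40.6
tcp_pos: [590.8, -73.7, 25.2]
eef_rot: [0.685, 0.729, 0.0, 0.0]
ft_force: [1.0, 0.6, -0.4]
width: 64.9
```

Call:
{"op": "drive_tool", "data": {"rows": [{"tx": 0, "ty": 0, "tz": 0, "wx": 0, "wy": 0, "wz": 0, "grip": 65}, {"tx": 0, "ty": 0, "tz": -5, "wx": 0, "wy": 0, "wz": 0, "grip": 65}, {"tx": 0, "ty": 0, "tz": -15, "wx": 0, "wy": 0, "wz": 0, "grip": 65}, {"tx": 0, "ty": 0, "tz": -20, "wx": 0, "wy": 0, "wz": 0, "grip": 65}, {"tx": 0, "ty": 0, "tz": -20, "wx": 0, "wy": 0, "wz": 0, "grip": 65}, {"tx": 0, "ty": 0, "tz": -25, "wx": 0, "wy": 0, "wz": 0, "grip": 65}, {"tx": 0, "ty": 0, "tz": -25, "wx": 0, "wy": 0, "wz": 0, "grip": 65}, {"tx": 0, "ty": 0, "tz": -25, "wx": 0, "wy": 0, "wz": 0, "grip": 65}, {"tx": 0, "ty": 0, "tz": -15, "wx": 0, "wy": 0, "wz": 0, "grip": 65}, {"tx": 0, "ty": 0, "tz": 0, "wx": 0, "wy": 0, "wz": 0, "grip": 65}]}}

```text
time: 41.6
tcp_pos: [591.6, -73.9, 178.6]
eef_rot: [0.685, 0.729, 0.001, 0.002]
ft_force: [-0.2, -0.1, -0.2]
width: 64.9
```

Run:
```python
from h import *
import pickle
s=arm.get_state();f=arm.grab_frame("wrist");cv2.imwrite("pics/w9.png",f["img"]);pickle.dump((s,f),open("w9.pkl","wb"))
print(s["time"],s["tcp_pos"],s["ft_force"])
f=arm.grab_frame("side");c=f["img"][130:250,270:390];cv2.imwrite("pics/s9.png",cv2.resize(c,None,fx=5,fy=5,interpolation=cv2.INTER_CUBIC))
```

```text
41.6 [591.64131218 -73.91962335 178.59196225] [-0.19575639 -0.1026086  -0.24361086]
```

View pics/w9.png

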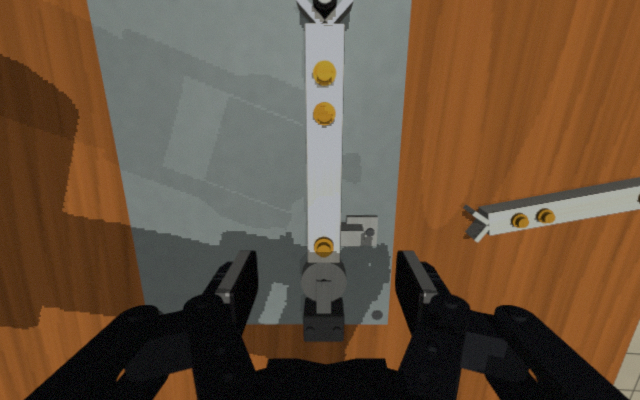

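View pics/s9.png

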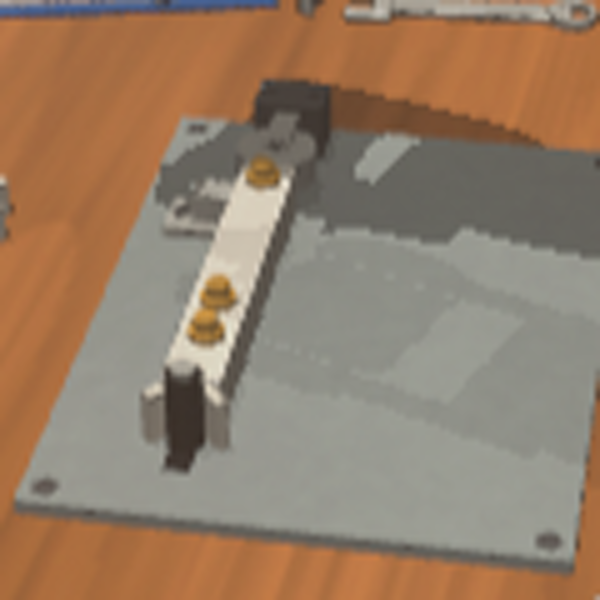

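The wrist view shows the bar in line from the post (325,8) to the roller (323,285), with its side on the stop at (343,235). I'll check the angle numerically.

Run:
```python
from h import *
import pickle
s,f=pickle.load(open("w9.pkl","rb"));C=wristcam(f,s)
a=lambda u,v,h:at(f,(u,v),h,C)[:2]
def ang(p,q):d=p-q;return round(float(np.arctan2(d[0],d[1])),4)
p=a(324,71,48);q=a(323,244.5,48);print("plugs",p,q,ang(p,q))
print("bar L",ang(a(307,26,36),a(308.5,261,36)),"R",ang(a(343,26,36),a(339,261,36)), a(307,26,36),a(343,26,36))
print("plate R edge",ang(a(411,0,8),a(388,324,8)),"L",ang(a(88,0,8),a(140,324,8)))
e1=a(140,324,8);e2=a(388,324,8);print("plate corners",e1,e2)
for t in("side",):
    for n in("wrench","coupling","bottle"):print(n,[(round(d["p"],2),d["point"]) for d in arm.search_frame(t,n)][:2])
```

```text
plugs [583.44013159  21.49709557] [ 590.89690933 -119.54948173] -0.0528
bar L -0.0502 R -0.0578 [568.84470583  52.72074087] [595.72178267  54.3921461 ]
plate R edge -0.0589 L -0.0224
plate corners [ 399.18917861 -243.49620982] [ 668.46645806 -228.97549269]
wrench [(0.8, [130.6, 366.0])]
coupling [(0.69, [333.9, 345.2])]
bottle [(0.83, [313.9, 224.0])]
```

```bash
python3 -c "
from rig import arm
print(arm.hand_in())"
```

```text
the job is handed in; nothing more can be done
None
```

I loaded the bar into the fixture and handed the job in at about 42 s; no verdict came back. The forces below are wrist-sensor readings taken between moves, so brief peaks could be missed.

**How it went**
- **Slide:** I gripped the middle-sized bar about 30 mm behind its centre and slid it to the post at about 0.62 rad askew. For much of the way I carried most of its weight with the gripper to cut friction. I paused with about 5 N on the post.
- **Swing:** I turned the bar about the post in small steps. The reading stayed near 5 N all the way to the roller, including the 0.30 to 0.18 rad band.
- **Roller and stop:** The roller met the bar at about 0.14 rad, with about 4 N sideways. The swing ended on the side stop at about 5 N, and I eased off slightly before letting go. From there on I had to infer the post load, because the roller also pushes on the bar. I put it at about 8 N at most.

**Last checks**
- **Alignment:** The final wrist picture shows the post in the jaw, the bar's side on the stop and its plain end on the roller. The bar is in line with the plate to within about 0.004 rad.
- **Gripper:** It is open and about 150 mm clear, and the force reading is close to zero.
- **Bystanders:** The wrench, coupling and bottle show no visible movement, judged by eye from their positions in the side picture.

**Checks that disagreed or could not be made**
- Near the end the vertical reading swung between about +5 and -8 N, probably the bar binding or rubbing on the plate. I corrected the height each time.
- The plate's left edge in the last wrist picture gave a different angle, so I left it out as unreliable; it is mostly in shadow there.
- The final post and roller forces could not be measured after release.

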